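# Load the drying bin with printed brackets and start it

## Task

Load the drying bin and start it. Hang every grey basket by its own hook over the bin's rim, so that the basket hangs inside the bin, and put every orange printed bracket into a hanging basket, no more than one to a basket (a basket may stay empty). Only when everything is hung and loaded, pull the sprung starter knob all the way up to its stop, hold it there for a moment and let it go so that it springs back; leave the other things on the bench undisturbed.

Things in the scene. Friction and masses are not known exactly. Their poses are not given: they have to be found in the camera images.
- bin_rim (a point): Drying bin: fixed open aluminium box, 130 (x) by 392 (y) mm outside, walls 6 mm, rim 110 mm and inner floor 6 mm above the bench; yaw varies by up to 0.12 rad. This point: centre of its mouth, at rim height; x points across the bin, away from the robot, y along it. A grey control box (86 by 88 mm, 90 mm tall, centre at x -60, y 245 mm in this frame) stands at its +y end.
- near_wall (a point): Middle of the top edge of the bin's near long wall (6 mm thick, the wall towards the robot), at rim height, half-way through its thickness: x -62 mm from the mouth's centre, same axes. The inner space reaches 190 mm either way in y and 121 mm to +x from here. Four baskets side by side fit on this wall, about 92 mm apart.
- starter_grip (a point): Centre of the black starter knob on top of the control box: upright, round, 36 mm diameter, 30 mm tall, on a thin stem (knob's underside 12 mm above the box). It pulls straight up against a spring (2.5 N at rest, 6.5 N at the stop) and runs back down by itself in about a second when let go.
- starter (a joint): How far the starter knob is pulled up, in m: 0 at rest, 0.036 hard against its stop, which is felt as a rising force from about 0.033.
- basketA_center (a point): Grey hook basket (3 or 4 are there, else None), standing at the start. Tray 66 (x) by 80 (y) by 36 mm tall, inside 60 by 74, floor 4 thick. Back plate at -x with upright grip tab. This point: over the tray's middle, 50 mm above the underside, z up. In this frame (mm): tab centre x -31, y 0, 12 thick (x), 30 wide (y), z 11 to 53. Hung, it leans up to 0.2 rad, this point 5-14 mm below the rim. 130 g.
- basketA_hook (a point): That basket's hook prong, 5 mm above its lower end; at x -51.5, y 0, z -20 mm from its centre point, same axes. From below the tab a bar (underside z 5, top z 11 from the centre point) reaches out to -x, then the prong, 30 wide, goes down to z -25. The gap between prong and back plate, x -49 to -33, takes the bin's wall: tray inside the bin, prong outside.
- basketB_center (a point): Grey hook basket (3 or 4 are there, else None), standing at the start. Tray 66 (x) by 80 (y) by 36 mm tall, inside 60 by 74, floor 4 thick. Back plate at -x with upright grip tab. This point: over the tray's middle, 50 mm above the underside, z up. In this frame (mm): tab centre x -31, y 0, 12 thick (x), 30 wide (y), z 11 to 53. Hung, it leans up to 0.2 rad, this point 5-14 mm below the rim. 130 g.
- basketB_hook (a point): That basket's hook prong, 5 mm above its lower end; at x -51.5, y 0, z -20 mm from its centre point, same axes. From below the tab a bar (underside z 5, top z 11 from the centre point) reaches out to -x, then the prong, 30 wide, goes down to z -25. The gap between prong and back plate, x -49 to -33, takes the bin's wall: tray inside the bin, prong outside.
- basketC_center (a point): Grey hook basket (3 or 4 are there, else None), standing at the start. Tray 66 (x) by 80 (y) by 36 mm tall, inside 60 by 74, floor 4 thick. Back plate at -x with upright grip tab. This point: over the tray's middle, 50 mm above the underside, z up. In this frame (mm): tab centre x -31, y 0, 12 thick (x), 30 wide (y), z 11 to 53. Hung, it leans up to 0.2 rad, this point 5-14 mm below the rim. 130 g.
- basketC_hook (a point): That basket's hook prong, 5 mm above its lower end; at x -51.5, y 0, z -20 mm from its centre point, same axes. From below the tab a bar (underside z 5, top z 11 from the centre point) reaches out to -x, then the prong, 30 wide, goes down to z -25. The gap between prong and back plate, x -49 to -33, takes the bin's wall: tray inside the bin, prong outside.
- basketD_center (a point): Grey hook basket (3 or 4 are there, else None), standing at the start. Tray 66 (x) by 80 (y) by 36 mm tall, inside 60 by 74, floor 4 thick. Back plate at -x with upright grip tab. This point: over the tray's middle, 50 mm above the underside, z up. In this frame (mm): tab centre x -31, y 0, 12 thick (x), 30 wide (y), z 11 to 53. Hung, it leans up to 0.2 rad, this point 5-14 mm below the rim. 130 g.
- basketD_hook (a point): That basket's hook prong, 5 mm above its lower end; at x -51.5, y 0, z -20 mm from its centre point, same axes. From below the tab a bar (underside z 5, top z 11 from the centre point) reaches out to -x, then the prong, 30 wide, goes down to z -25. The gap between prong and back plate, x -49 to -33, takes the bin's wall: tray inside the bin, prong outside.
- bracket1_center (a point): Orange 3D-printed bracket (2 or 3 are there, else None), an upside-down T standing at the start. Base plate 40 (x) by 56 (y) by 12 mm; upright web 14 (x) by 40 (y) mm rising from its middle; 66 mm tall in all. This point is its centre, 33 mm above its underside; z is up. 60 g.
- bracket2_center (a point): Orange 3D-printed bracket (2 or 3 are there, else None), an upside-down T standing at the start. Base plate 40 (x) by 56 (y) by 12 mm; upright web 14 (x) by 40 (y) mm rising from its middle; 66 mm tall in all. This point is its centre, 33 mm above its underside; z is up. 60 g.
- bracket3_center (a point): Orange 3D-printed bracket (2 or 3 are there, else None), an upside-down T standing at the start. Base plate 40 (x) by 56 (y) by 12 mm; upright web 14 (x) by 40 (y) mm rising from its middle; 66 mm tall in all. This point is its centre, 33 mm above its underside; z is up. 60 g.
- scraper_mid (a point): Scraper with a flat blade lying on the bench at the right, 170 mm long: a bystander. This point is about its middle.
- glue_mid (a point): White glue bottle, 32 mm diameter, 90 mm tall: a bystander. This point is about its middle.
- tape_mid (a point): Roll of tape lying flat, 84 mm diameter, 22 mm tall: a bystander. This point is about its middle.
- cup_mid (a point): Black cup, 72 mm diameter, 75 mm tall: a bystander. This point is about its middle.
There are look-alikes about, which are no part of the job. Leave any purple or yellow look-alike of the part that bears bracket1_center alone.

How it is judged:
By the outcome, as a careful person would: the job done as asked, in the order asked, and still so for the second after the job is handed in, with the robot touching nothing.
Of basketA, basketB, basketC, basketD only 3 to 4 are there at a start; the rules pass over those that are not, and their reading is None.
Of bracket1, bracket2, bracket3 only 2 to 3 are there at a start; the rules pass over those that are not, and their reading is None.
At some moment in a run one of bracket1, bracket2, bracket3, basketA, basketB, basketC, basketD may be knocked a few centimetres aside while the robot is not near it.
It also fails if it takes over 210 s, if anything falls off the work surface, if the arm or the gripper's body presses on something with over 40 N, if the wrist force passes 120 N, or if a joint passes its speed limit or range.

## Robot

A 6-joint arm with a two-finger parallel gripper is mounted at the origin on the work surface. World frame = base frame: x ahead of the robot, y to its left, z up, the work surface at z = 0. Lengths are in m, angles in degrees, forces in N, time in s.
With the tool pointing down it reaches from about 0.375 to 0.975 m from the base axis. Payload 3.8 kg.
Tool frame: the origin (TCP) lies at the very end of the fingers, on their centre line; the grasp point (between the pads) lies 19 mm behind it (manip.grip_point_offset is the distance from the TCP to the grasp point, in m); x points along the fingers, z is the direction in which the jaws open and shut, and the axes are right-handed (so a half turn about x gives the same grasp; the last joint's range is limited). The gripper opens to 85 mm and grips with 20 to 120 N. Pads are 22 mm wide; open, the fingers measure 114 mm over their backs; the gripper's body (76 mm by 85 mm) begins 54 mm behind the grasp point. The pads swing forward as they close: fully open they stand 13 mm farther back than shut.
Start: joints at [-68.348, 15.12, 91.902, -0, 72.978, -2.114], TCP at [0.272, -0.618, 0.231] pointing down, gripper open.
Joint ranges: [-150.88, 150.88], [-54.13, 125.18], [17.81, 147.31], [-75.09, 255.09], [0, 152.58], [-146.25, 146.25]. Speed limits (degrees/s): [147.25, 147.25, 180, 180, 180, 180].

## Interface

Orientations are given as [roll, pitch, yaw] about the fixed x, y, z axes, in that order (R = Rz(yaw) Ry(pitch) Rx(roll)).
In Python, from station import manip gives the robot as it stands.
- The arm moves only by the shell command python3 -m handwheel 'ROWS'. ROWS is JSON, a list that holds one entry, the list of rows, each a list of 5 numbers: the opening, from 0 (shut) to 1 (fully open), then the shift along the tool's x, y, z in mm, then the turn about the tool's x in rad. A call has 1 to 12 rows; each row shifts and turns the commanded pose from where the row before left it, along the tool's axes as they then stand; what a row does not reach is not made up. A row lasts 1/10 s, in which the tool goes at most 50 mm and 8.59 degrees, less where a joint would pass 70% of its speed; a pose out of reach is approached as far as the arm can. A call is refused whole if a number of a shift passes 50 or a number of a turn 0.15, either way. A call with a gripper value outside its range is refused whole. The fingers move at their own pace and stop on an object; the grip force is fixed at half the most. Time passes only in rows, so rows that do not move let the fingers close. It gives the time, the measured TCP pose, the force and the opening at its end, in the units of the state.
- manip.state(): the state, without advancing time (a new reading comes with each control period).
- manip.capture(name): name is "scene" or "top"; returns the picture (400x640x3 uint8, red, green, blue); there is no depth.
- manip.camera_model(name): a dict with "vfov" (degrees; the focal length in pixels is half the picture's height over the tangent of half this angle, whatever the lens; pixels are square), "cx", "cy" (the principal point, pixels), "world_from_camera" (4x4, takes a point from camera to world coordinates). Camera axes: x right, y up, looking along -z (the intrinsics and any distortion apply to the point x, -y, -z); pixel columns grow to the right and rows downward; lengths in m; the calibration is good to about 2 mm. A picture is of the moment at which its call begins. camera_model takes no time and is no camera call.
- manip.close_job(): hands the job in, once; it reports no verdict.
Trained networks look in the newest picture that a camera, given by its name, has taken for a name from the list of things; names that differ only in an ending like _2 or _b are one class to them, and where a whole thing is asked for, a point or a joint stands for the part that bears it (a point fixed in the world has none). Each returns a list of dicts, best first, with "p" (0 to 1); they miss things now and then, are a little off and sometimes report something else, mostly with a low value. They report only what shows in the picture. A call takes as long as a camera call. They do not tell look-alikes from the thing itself.
- manip.look_for(camera, thing): "point" ([column, row] in pixels, amid what is visible of it).
- manip.pinpoint(camera, thing): "point" ([column, row] in pixels: a listed point, or the origin of a listed thing).
The state is a dict: "time": time; "qpos": joint angles; "joint_velocities": joint speeds; "effort": joint torques, N m; "tool_pos": TCP position; "ee_rot": TCP orientation; "contact_force": force on the tool from outside, world axes, zero at the start; "ft_torque": the same for the moment, N m; "opening": finger opening in m.
Only numpy, scipy, OpenCV 4.12 (cv2) and the standard library are available. Lean on these libraries where they do the work, as an engineer would, in place of code of your own. Each camera call takes 0.05 s, during which the arm holds its last target. There are 200 camera calls.

## Working session

There is one attempt and no reset: what is moved stays moved. The work goes in short steps, Python scripts to look and compute and a shell command to move; the robot and the scene stay as the last step left them, time stands still between calls to the robot, and variables do not carry over. Pictures are saved under pics/ and viewed, about 12 in all and at most 16, crops included, and the job is handed in when it is done.

```bash
mkdir -p pics; ls; cat > h.py <<'E'
import numpy as np, cv2
from station import manip
from scipy.spatial.transform import Rotation as R
def snap(cam,fn=None,crop=None,scale=1):
    im=manip.capture(cam)
    if fn:
        o=im[:,:,::-1]
        if crop: o=o[crop[1]:crop[3],crop[0]:crop[2]]
        cv2.imwrite(fn,cv2.resize(o,None,fx=scale,fy=scale,interpolation=cv2.INTER_CUBIC))
    return im
def ray(cam,p):
    m=manip.camera_model(cam);f=200/np.tan(np.radians(m['vfov'])/2)
    T=np.array(m['world_from_camera'])
    d=np.array([(p[0]-m['cx'])/f,-(p[1]-m['cy'])/f,-1.])
    return T[:3,3],T[:3,:3]@d
def atz(cam,p,z):
    o,d=ray(cam,p);return o+d*(z-o[2])/d[2]
def proj(cam,P):
    m=manip.camera_model(cam);f=200/np.tan(np.radians(m['vfov'])/2)
    T=np.array(m['world_from_camera']);c=T[:3,:3].T@(np.array(P)-T[:3,3])
    return np.array([m['cx']-f*c[0]/c[2],m['cy']+f*c[1]/c[2]])
def tri(ps):
    A=np.zeros((3,3));b=np.zeros(3)
    for c,p in ps:
        o,d=ray(c,p);d=d/np.linalg.norm(d);M=np.eye(3)-np.outer(d,d);A+=M;b+=M@o
    return np.linalg.solve(A,b)
E
python3 - <<'E'
from h import *
np.set_printoptions(precision=3,suppress=True)
for c in("top","scene"):
    snap(c,f"pics/{c}0.png",scale=1.25)
    m=manip.camera_model(c);print(c,{k:m[k] for k in m if k!='world_from_camera'});print(np.array(m['world_from_camera']))
for t,z in(("bin_rim",.11),("near_wall",.11),("starter_grip",.117),("basketA_center",.05),("basketA_hook",.03),("bracket1_center",.033),("cup_mid",.037),("glue_mid",.045),("tape_mid",.011)):
    for c in("top","scene"):
        for d in manip.pinpoint(c,t):print(t,c,np.round(d['point'],1),round(d['p'],2),atz(c,d['point'],z))
s=manip.state();print(s['tool_pos'],s['ee_rot'],s['time'])
E
```

```text
pics
top {'vfov': 47.7311907607379, 'cx': 323.5224302195975, 'cy': 196.4337431531299}
[[ 0.029  0.995 -0.1    0.346]
 [-1.     0.029  0.006 -0.047]
 [ 0.009  0.099  0.995  1.204]
 [ 0.     0.     0.     1.   ]]
scene {'vfov': 46.21737549309091, 'cx': 320.46864477547416, 'cy': 206.0106691920562}
[[-0.168 -0.697  0.697  1.277]
 [ 0.986 -0.132  0.105  0.065]
 [ 0.019  0.705  0.709  0.916]
 [ 0.     0.     0.     1.   ]]
bin_rim top [321.2 102.3] 0.96 [ 0.69 -0.04  0.11]
bin_rim scene [305.5 273.6] 0.68 [ 0.689 -0.052  0.11 ]
near_wall top [325.5 127.8] 0.77 [ 0.626 -0.053  0.11 ]
near_wall top [229.6 214.9] 0.41 [0.404 0.173 0.11 ]
near_wall scene [315.3 253.2] 0.55 [ 0.631 -0.041  0.11 ]
starter_grip top [223.2 128.9] 0.66 [0.614 0.197 0.117]
starter_grip top [284.5 227.3] 0.3 [0.378 0.039 0.117]
starter_grip scene [424.4 264.8] 0.68 [0.625 0.196 0.117]
starter_grip scene [259.9 188.2] 0.37 [ 0.457 -0.213  0.117]
basketA_center top [239.2 198.4] 0.94 [0.45  0.162 0.05 ]
basketA_center scene [466.5 229. ] 0.75 [0.437 0.309 0.05 ]
basketA_center scene [408.6 224.8] 0.7 [0.45  0.166 0.05 
[... 392 characters left out ...]
6.4] 0.74 [ 0.424 -0.344  0.033]
bracket1_center scene [255.2 154.8] 0.67 [ 0.233 -0.293  0.033]
bracket1_center scene [212.1 157. ] 0.52 [ 0.267 -0.415  0.033]
cup_mid top [400.2 232.8] 0.73 [ 0.374 -0.253  0.037]
cup_mid scene [269.1 214.2] 0.71 [ 0.467 -0.192  0.037]
cup_mid scene [258.1 186.8] 0.55 [ 0.371 -0.247  0.037]
glue_mid top [281.1 229.3] 0.43 [0.374 0.053 0.045]
glue_mid scene [367.2 199.7] 0.59 [0.374 0.054 0.045]
glue_mid scene [320.8 217.1] 0.39 [ 0.459 -0.057  0.045]
tape_mid top [218.4 238.9] 0.88 [0.345 0.219 0.011]
tape_mid top [183.6 203. ] 0.35 [0.437 0.315 0.011]
tape_mid scene [428.6 208.2] 0.68 [0.34  0.222 0.011]
[ 0.272 -0.618  0.231] [-15.952  89.999 -82.188] 1.0
```

View pics/top0.png

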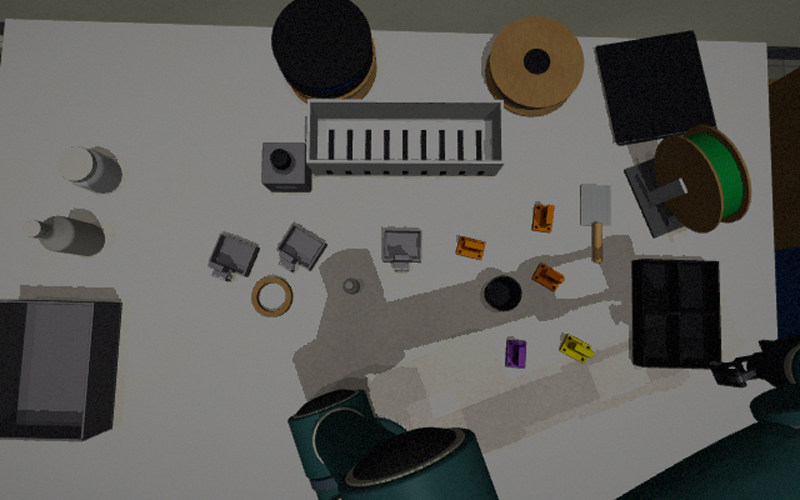

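View pics/scene0.png

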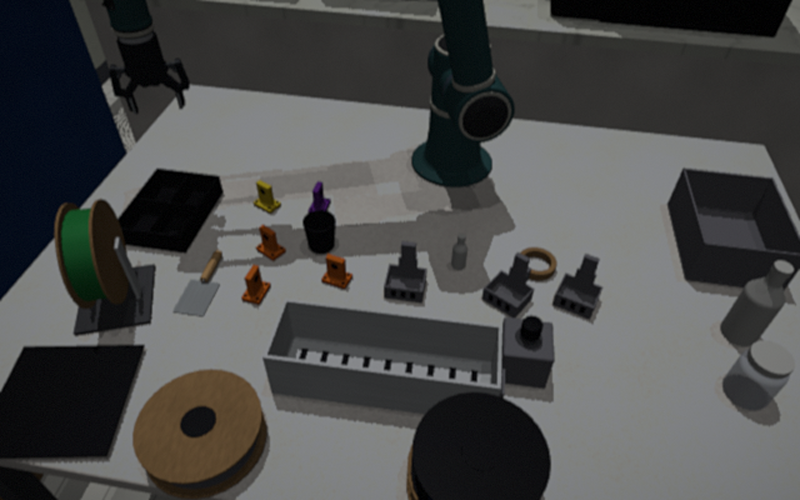

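The top view shows three baskets at about (187,204), (242,197) and (321,196) in native pixels. The orange brackets are at (434,174), (376,198) and (438,221), and the purple and yellow decoys at (412,282) and (460,278). The bin's mouth is at about (323,105) and the knob at (224,127). I'll zoom in for orientation.

```bash
cat > z.py <<'E'
from h import *
a=cv2.imread('pics/top0.png')
im=manip.capture('top')[:,:,::-1]
np.save('top.npy',im)
g=lambda i:np.clip(255*(i/255.)**.55,0,255).astype('uint8')
c=cv2.resize(g(im[70:250,165:475]),None,fx=2.58,fy=2.58,interpolation=cv2.INTER_CUBIC)
cv2.imwrite('pics/topz.png',c)
s=manip.capture('scene')[:,:,::-1];np.save('scene.npy',s)
c=cv2.resize(g(s[160:340,185:495]),None,fx=2.58,fy=2.58,interpolation=cv2.INTER_CUBIC)
cv2.imwrite('pics/scenez.png',c)
E
python3 z.py
```

```text
(no output)
```

View pics/topz.png

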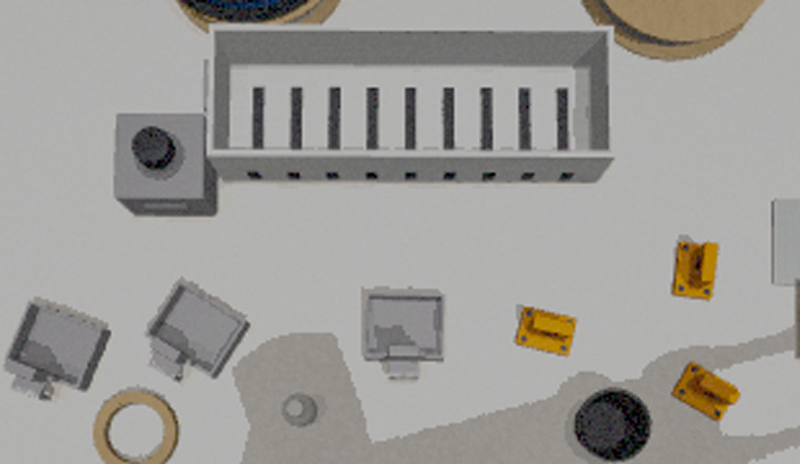

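View pics/scenez.png

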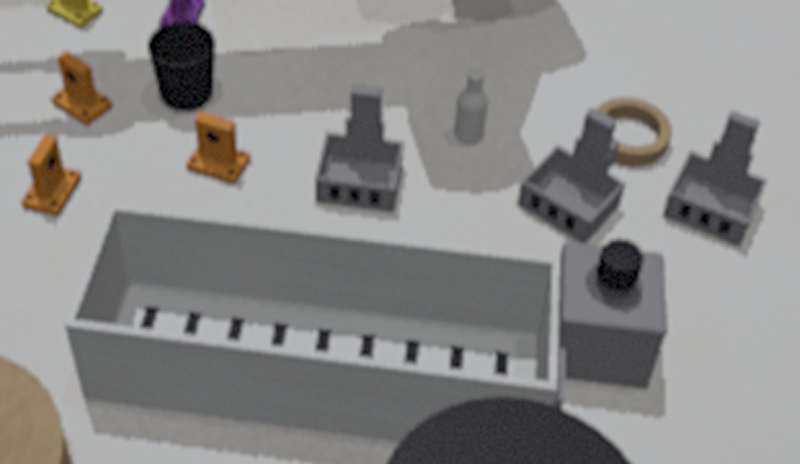

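The crops are clear, so I'll fit the poses now: baskets and bin from rim corners and tab tops, brackets from the orange silhouette in both cameras.

```bash
cat > fit.py <<'E'
from h import *
from scipy.optimize import minimize,least_squares
np.set_printoptions(precision=4,suppress=True)
def box(x0,x1,y0,y1,z0,z1):return np.array([[x,y,z] for x in(x0,x1) for y in(y0,y1) for z in(z0,z1)])/1000
BR=[box(-20,20,-28,28,-33,-21),box(-7,7,-20,20,-21,33)]
def place(P,x,y,yaw,z):
    c,s=np.cos(yaw),np.sin(yaw);return P@np.array([[c,s,0],[-s,c,0],[0,0,1]])+[x,y,z]
def sil(cam,boxes,q,z,S=4,win=None):
    m=np.zeros((win[3]*S,win[2]*S),np.uint8)
    for b in boxes:
        p=np.array([proj(cam,v) for v in place(b,*q,z)])
        p=(p-[win[0],win[1]]+.5)*S
        cv2.fillConvexPoly(m,cv2.convexHull(np.round(p).astype(np.int32)),1)
    return cv2.resize(m.astype(np.float32),(win[2],win[3]),interpolation=cv2.INTER_AREA)
def fit_bracket(ims,x,y,z=.033):
    def orange(im):
        h=cv2.cvtColor(im,cv2.COLOR_BGR2HSV);return ((h[...,0]>4)&(h[...,0]<21)&(h[...,1]>150)&(h[...,2]>40)).astype(np.float32)
    M={c:orange(im) for c,im in ims.items()}
    W={}
    for c in ims:
        u=np.round(proj(c,[x,y,z])).astype(int);W[c]=(u[0]-25,u[1]-25,50,50)
    def cost(q):
        return sum(np.abs(sil(c,BR,q,z,win=W[c])-M[c][W[c][1]:W[c][1]+50,W[c][0]:W[c][0]+50]).sum() for c in ims)
    best=min((minimize(cost,[x,y,a],method='Nelder-Mead',options=dict(initial_simplex=[[x,y,a],[x+.01,y,a],[x,y+.01,a],[x,y,a+.3]],maxiter=90)) for a in np.arange(0,np.pi,np.pi/5)),key=lambda r:r.fun)
    return best.x,best.fun
E
python3 - <<'E'
from fit import *
T=lambda p:np.array(p)/2.58+[165,70]-.3; S=lambda p:np.array(p)/2.58+[185,160]-.3
ims={c:np.load(c+'.npy') for c in('top','scene')}
for t in([434,174],[376,198],[438,221]):
    x,y,_=atz('top',t,.02);print('bracket',*fit_bracket(ims,x,y))
for n,c,tab in(('A',[(36,298),(110,330),(90,390),(8,362)],(742,119)),('B',[(183,279),(249,322),(213,378),(147,334)],(599,119)),('C',[(362,290),(445,290),(443,358),(364,356)],(367,91))):
    w=[atz('top',T(p),.036) for p in c];tw=atz('scene',S(tab),.103)
    L=np.array([[33,40],[33,-40],[-33,-40],[-33,40],[-31,0]])/1e3;Q=np.array([v[:2] for v in w+[tw]])
    def f(q):
        co,s=np.cos(q[2]),np.sin(q[2]);return (L@np.array([[co,s],[-s,co]])+q[:2]-Q).ravel()
    r=least_squares(f,[*Q[:4].mean(0),0]);co,s=np.cos(r.x[2]),np.sin(r.x[2])
    print('basket',n,r.x,'tab',r.x[:2]+[-.031*co,-.031*s],'seen',tw[:2],'res mm',r.fun.reshape(-1,2)*1e3//1)
print('bin top',[atz('top',T(p),.11)[:2] for p in((211,27),(613,27),(613,156),(207,156))])
print('nearwall ends',[atz('top',T(p),.11)[:2] for p in((209,153),(410,153),(612,153))])
print('scene rim: far corners,near',[atz('scene',S(p),.11)[:2] for p in((70,323),(558,383),(117,213),(552,264))])
print('knob top',atz('top',T((154,146)),.132),atz('scene',S((619,251)),.132))
E
```

```text
Traceback (most recent call last):
  File "fit.py", line 24, in fit_bracket
    best=min((minimize(cost,[x,y,a],method='Nelder-Mead',options=dict(initial_simplex=[[x,y,a],[x+.01,y,a],[x,y+.01,a],[x,y,a+.3]],maxiter=90)) for a in np.arange(0,np.pi,np.pi/5)),key=lambda r:r.fun)
  File "fit.py", line 24, in <genexpr>
    best=min((minimize(cost,[x,y,a],method='Nelder-Mead',options=dict(initial_simplex=[[x,y,a],[x+.01,y,a],[x,y+.01,a],[x,y,a+.3]],maxiter=90)) for a in np.arange(0,np.pi,np.pi/5)),key=lambda r:r.fun)
              ~~~~~~~~^^^^^^^^^^^^^^^^^^^^^^^^^^^^^^^^^^^^^^^^^^^^^^^^^^^^^^^^^^^^^^^^^^^^^^^^^^^^^^^^^^^^^^^^^^^^^^^^^^^^^^^^^^^^^^^^^^^^^^^^^
  File "fit.py", line 23, in cost
    return sum(np.abs(sil(c,BR,q,z,win=W[c])-M[c][W[c][1]:W[c][1]+50,W[c][0]:W[c][0]+50]).sum() for c in ims)
  File "fit.py", line 23, in <genexpr>
    return sum(np.abs(sil(c,BR,q,z,win=W[c])-M[c][W[c][1]:W[c][1]+50,W[c][0]:W[c][0]+50]).sum() for c in ims)
                      ~~~^^^^^^^^^^^^^^^^^^^
  File "fit.py", line 11, in sil
    p=np.array([proj(cam,v) for v in place(b,*q,z)])
                ~~~~^^^^^^^
  File "h.py", line 19, in proj
    m=manip.camera_model(cam);f=200/np.tan(np.radians(m['vfov'])/2)
ValueError: time passes only in moves, steps and waits
```

```bash
cat > run1.py <<'E'
from fit import *
T=lambda p:np.array(p)/2.58+[165,70]-.3; S=lambda p:np.array(p)/2.58+[185,160]-.3
ims={c:np.load(c+'.npy') for c in('top','scene')}
for t in([434,174],[376,198],[438,221]):
    x,y,_=atz('top',t,.02);print('bracket',*fit_bracket(ims,x,y))
for n,c,tab in(('A',[(36,298),(110,330),(90,390),(8,362)],(742,119)),('B',[(183,279),(249,322),(213,378),(147,334)],(599,119)),('C',[(362,290),(445,290),(443,358),(364,356)],(367,91))):
    w=[atz('top',T(p),.036) for p in c];tw=atz('scene',S(tab),.103)
    L=np.array([[33,40],[33,-40],[-33,-40],[-33,40],[-31,0]])/1e3;Q=np.array([v[:2] for v in w+[tw]])
    def f(q):
        co,s=np.cos(q[2]),np.sin(q[2]);return (L@np.array([[co,s],[-s,co]])+q[:2]-Q).ravel()
    r=least_squares(f,[*Q[:4].mean(0),0]);co,s=np.cos(r.x[2]),np.sin(r.x[2])
    print('basket',n,r.x,'tab',r.x[:2]+[-.031*co,-.031*s],'seen',tw[:2],'res mm',(r.fun.reshape(-1,2)*1e3).round().tolist())
print('bin top',[atz('top',T(p),.11)[:2] for p in((211,27),(613,27),(613,156),(207,156))])
print('nearwall ends',[atz('top',T(p),.11)[:2] for p in((209,153),(410,153),(612,153))])
print('scene rim: far corners,near',[atz('scene',S(p),.11)[:2] for p in((70,323),(558,383),(117,213),(552,264))])
print('knob top',atz('top',T((154,146)),.132),atz('scene',S((619,251)),.132))
E
python3 - <<'E'
s=open('h.py').read()
s=s.replace("manip.camera_model(cam)","CM[cam]").replace("def snap","import os,json\nif not os.path.exists('cm.json'):\n    json.dump({c:{k:np.array(v).tolist() for k,v in manip.camera_model(c).items()} for c in('top','scene')},open('cm.json','w'))\nCM=json.load(open('cm.json'))\ndef snap",1)
open('h.py','w').write(s)
E
python3 run1.py
```

```text
bracket [ 0.534  -0.3468  1.5671] 270.1875
bracket [ 0.4666 -0.1937  2.9233] 171.0
bracket [ 0.4084 -0.3582  2.5428] 198.5625
basket A [ 0.4348  0.2969 -0.3419] tab [0.4056 0.3073] seen [0.4068 0.3125] res mm [[-2.0, 0.0], [2.0, 1.0], [0.0, 6.0], [1.0, -2.0], [-1.0, -5.0]]
basket B [ 0.456   0.1597 -0.5504] tab [0.4296 0.1759] seen [0.4324 0.1772] res mm [[0.0, -0.0], [0.0, -0.0], [1.0, 1.0], [1.0, 1.0], [-3.0, -1.0]]
basket C [ 0.4663 -0.0467  0.0198] tab [ 0.4353 -0.0473] seen [ 0.4357 -0.0465] res mm [[-0.0, -2.0], [-1.0, 2.0], [2.0, 0.0], [0.0, 1.0], [-0.0, -1.0]]
bin top [array([0.7408, 0.1474]), array([ 0.7531, -0.2413]), array([ 0.6256, -0.2428]), array([0.6137, 0.1454])]
nearwall ends [array([0.6167, 0.1436]), array([ 0.6226, -0.0483]), array([ 0.6286, -0.2418])]
scene rim: far corners,near [array([ 0.7527, -0.2371]), array([0.7385, 0.1519]), array([ 0.6349, -0.235 ]), array([0.622 , 0.1413])]
knob top [0.6163 0.1915 0.132 ] [0.6161 0.1934 0.132 ]
```

Heights and sizes agree between the two cameras: the near wall is at about (0.6225, -0.049) with yaw about 0.031, and the knob at (0.616, 0.192). Next is a move calculator, starting with basket C.

```bash
cat > go.py <<'E'
import sys;from h import *
# args: grip-point x y z (m), jaw axis yaw (rad). Turn first, then shift in turned axes.
def plan(x,y,z,yaw):
    s=manip.state();M=R.from_euler('xyz',s['ee_rot'],degrees=True).as_matrix()
    cur=np.arctan2(M[1,2],M[0,2]);d=(yaw-cur+np.pi/2)%np.pi-np.pi/2
    N=M@R.from_euler('x',-d).as_matrix()
    sh=N.T@(np.array([x,y,z-.019])-s['tool_pos'])*1000
    sh0=M.T@(np.array([x,y,z-.019])-s['tool_pos'])*1000
    a=np.arctan2(N[1,2],N[0,2])
    print('turn',round(-d,3),'alt',round(-d+np.pi*np.sign(d),3),'then shift',sh.round(1),'| unturned shift',sh0.round(1),'q6',round(s['qpos'][5],1),'t',round(s['time'],1),'tcp',np.round(s['tool_pos'],4),'F',np.round(s['contact_force'],1),'open',round(s['opening'],4))
if __name__=='__main__':plan(*map(float,sys.argv[1:5]))
E
python3 go.py .4353 -.0473 .086 .02
```

```text
turn -1.176 alt 1.966 then shift [164.3 567.1 174.6] | unturned shift [ 164.3  379.3 -456.3] q6 -2.1 t 1.1 tcp [ 0.272  -0.6178  0.2313] F [ 0.4 -0.1  0.8] open 0.0855
```

```bash
python3 -m handwheel '[[[1,0,0,0,-0.147],[1,0,0,0,-0.147],[1,0,0,0,-0.147],[1,0,0,0,-0.147],[1,0,0,0,-0.147],[1,0,0,0,-0.147],[1,0,0,0,-0.147],[1,0,0,0,-0.147]]]' && python3 -m handwheel '[[[1,0,47.2,14.5,0],[1,0,47.2,14.5,0],[1,0,47.2,14.5,0],[1,0,47.2,14.5,0],[1,0,47.2,14.5,0],[1,0,47.2,14.5,0],[1,0,47.2,14.5,0],[1,0,47.2,14.5,0],[1,0,47.2,14.5,0],[1,0,47.2,14.5,0],[1,0,47.2,14.5,0],[1,0,47.2,14.5,0]]]' && python3 -m handwheel '[[[1,0,0,0,0],[1,0,0,0,0],[1,0,0,0,0]]]'
python3 go.py .4353 -.0473 .086 .02
```

```text
time: 1.9
tool_pos: [0.272, -0.6178, 0.2313]
ee_rot: [120.1, 90.0, 121.6]
contact_force: [-0.0, 0.4, 0.1]
opening: 0.0851
time: 3.1
tool_pos: [0.4349, -0.0461, 0.2318]
ee_rot: [-12.5, 89.9, -11.4]
contact_force: [1.7, -0.6, -0.7]
opening: 0.0852
time: 3.4
tool_pos: [0.4345, -0.0487, 0.2313]
ee_rot: [-100.9, 90.0, -99.7]
contact_force: [0.3, -0.4, -0.0]
opening: 0.0856
turn -0.0 alt 3.141 then shift [164.3   1.5   0.9] | unturned shift [164.3   1.5   0.9] q6 -10.8 t 3.4 tcp [ 0.4345 -0.0487  0.2313] F [ 0.3 -0.4 -0. ] open 0.0856
```

```bash
python3 -m handwheel '[[[0.7,40,0.4,0.2,0],[0.7,40,0.4,0.2,0],[0.7,40,0.4,0.2,0],[0.7,30,0.3,0.3,0],[0.7,14,0,0,0],[0.7,0,0,0,0],[0.7,0,0,0,0]]]' && python3 -m handwheel '[[[0,0,0,0,0],[0,0,0,0,0],[0,0,0,0,0],[0,0,0,0,0],[0,0,0,0,0],[0,0,0,0,0],[0,0,0,0,0],[0,0,0,0,0],[0,0,0,0,0]]]'
python3 - <<'E'
from h import *
g=lambda i:np.clip(255*(i/255.)**.55,0,255).astype('uint8')
s=manip.capture('scene')[:,:,::-1]
cv2.imwrite('pics/g1.png',cv2.resize(g(s[160:290,240:440]),None,fx=3,fy=3,interpolation=cv2.INTER_CUBIC))
E
```

```text
time: 4.1
tool_pos: [0.4356, -0.0479, 0.0676]
ee_rot: [-134.7, 90.0, -133.8]
contact_force: [1.0, -0.2, 0.6]
opening: 0.0594
time: 5.0
tool_pos: [0.4365, -0.0467, 0.0684]
ee_rot: [-21.2, 89.9, -20.0]
contact_force: [-0.6, -1.5, 6.7]
opening: 0.0112
```

View pics/g1.png

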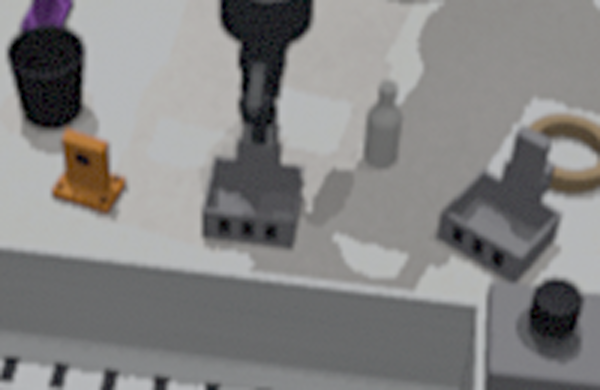

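Tab gripped: the opening is 11 mm against the 12 mm tab, and the picture shows the fingers on the tab. Next I lift it and carry it to slot y = -100.

```bash
python3 -m handwheel '[[[0,-30,0,0,0],[0,-40,0,0,0],[0,-40,0,0,0],[0,-40,0,0,0],[0,0,0,0,0],[0,0,0,0,0]]]'; python3 go.py .6356 -.1487 .234 .031
```

```text
time: 5.65
tool_pos: [0.436, -0.0464, 0.218]
ee_rot: [-8.8, 89.9, -7.6]
contact_force: [-0.8, -0.3, -2.9]
opening: 0.0115
turn -0.011 alt 3.131 then shift [   3.5 -108.5  196.3] | unturned shift [   3.5 -106.4  197.5] q6 -10.5 t 5.7 tcp [ 0.436  -0.0464  0.218 ] F [-0.8 -0.3 -2.9] open 0.0115
```

```bash
python3 -m handwheel '[[[0,0,-21.7,39.3,-0.011],[0,0,-21.7,39.3,0],[0,0,-21.7,39.3,0],[0,0,-21.7,39.3,0],[0,0,-21.7,39.3,0],[0,0,0,0,0],[0,0,0,0,0],[0,0,0,0,0]]]'; python3 go.py .6356 -.1487 .1424 .031
python3 - <<'E'
from h import *
g=lambda i:np.clip(255*(i/255.)**.55,0,255).astype('uint8')
s=manip.capture('scene')[:,:,::-1];t=manip.capture('top')[:,:,::-1]
a=cv2.resize(g(s[190:330,190:420]),None,fx=2,fy=2,interpolation=cv2.INTER_CUBIC)
b=cv2.resize(g(t[70:210,250:450]),None,fx=1.6,fy=2,interpolation=cv2.INTER_CUBIC)
cv2.imwrite('pics/h1.png',np.hstack([a,b]))
E
```

```text
time: 6.45
tool_pos: [0.6332, -0.1485, 0.2149]
ee_rot: [160.5, 89.7, 162.2]
contact_force: [-0.6, 0.5, -1.6]
opening: 0.0111
turn 0.0 alt -3.141 then shift [91.5 -0.4  2.8] | unturned shift [91.5 -0.4  2.8] q6 -17.2 t 6.5 tcp [ 0.6332 -0.1485  0.2149] F [-0.6  0.5 -1.6] open 0.0111
```

View pics/h1.png

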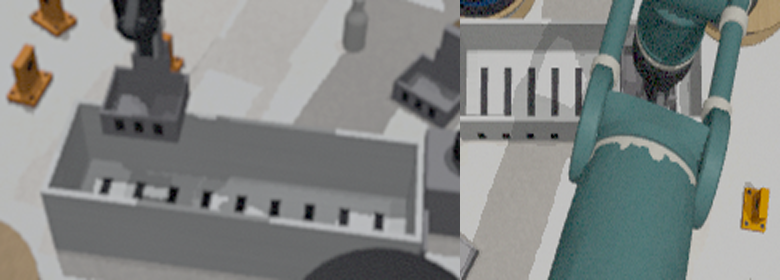

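The basket hangs level over the bin at the left end in the scene view. I'll lower it in stages and watch for an early contact, which would mean the prong is on the rim.

```bash
python3 -m handwheel '[[[0,25,0,2.4,0],[0,25,0,0,0],[0,0,0,0,0],[0,0,0,0,0]]]'; python3 -m handwheel '[[[0,8,0,0,0],[0,8,0,0,0],[0,6,0,0,0],[0,0,0,0,0],[0,0,0,0,0]]]';  python3 go.py .6356 -.1487 .1424 .031
```

```text
time: 6.95
tool_pos: [0.6365, -0.1486, 0.1675]
ee_rot: [161.8, 89.9, 163.6]
contact_force: [0.1, 0.8, -1.3]
opening: 0.0112
time: 7.45
tool_pos: [0.6373, -0.1492, 0.145]
ee_rot: [162.8, 90.0, 164.6]
contact_force: [-0.6, -1.0, -1.8]
opening: 0.0113
turn -0.0 alt 3.142 then shift [21.6  0.5 -1.7] | unturned shift [21.6  0.5 -1.7] q6 -17.1 t 7.5 tcp [ 0.6373 -0.1492  0.145 ] F [-0.6 -1.  -1.8] open 0.0113
```

```bash
python3 -m handwheel '[[[0,8,0,-1.5,0],[0,6,0,0,0],[0,4,0,0,0],[0,0,0,0,0],[0,0,0,0,0]]]'; python3 -m handwheel '[[[0,2,0,0,0],[0,2,0,0,0],[0,0,0,0,0],[0,0,0,0,0]]]';  python3 go.py .6356 -.1487 .1424 .031
```

```text
time: 7.95
tool_pos: [0.6358, -0.1492, 0.127]
ee_rot: [159.8, 90.0, 161.6]
contact_force: [0.8, -0.1, -0.6]
opening: 0.011
time: 8.35
tool_pos: [0.6361, -0.1493, 0.1235]
ee_rot: [-16.7, 90.0, -14.9]
contact_force: [0.6, 0.2, -2.1]
opening: 0.0116
turn -0.0 alt 3.142 then shift [ 0.1  0.6 -0.5] | unturned shift [ 0.1  0.6 -0.5] q6 -17.2 t 8.3 tcp [ 0.6361 -0.1493  0.1235] F [ 0.6  0.2 -2.1] open 0.0116
```

```bash
python3 -m handwheel '[[[0,1.5,0,0,0],[0,1.5,0,0,0],[0,0,0,0,0],[0,0,0,0,0]]]'; python3 -m handwheel '[[[0.5,0,0,0,0],[0.5,0,0,0,0],[0.5,0,0,0,0],[0.5,0,0,0,0],[0.5,0,0,0,0],[0.5,-20,0,0,0],[0.5,-40,0,0,0],[0.5,-40,0,0,0],[0.6,-20,0,0,0]]]'; python3 -m handwheel '[[[1,0,40,-40,0],[1,0,40,-40,0],[1,0,40,-40,0],[1,0,40,-30,0],[1,0,40,-20,0],[1,0,0,0,0]]]'
python3 - <<'E'
from h import *
g=lambda i:np.clip(255*(i/255.)**.55,0,255).astype('uint8')
s=manip.capture('scene')[:,:,::-1];t=manip.capture('top')[:,:,::-1]
np.save('top.npy',t);np.save('scene.npy',s)
a=cv2.resize(g(s[170:330,190:500]),None,fx=2,fy=2,interpolation=cv2.INTER_CUBIC)
b=cv2.resize(g(t[90:250,165:475]),None,fx=2,fy=2,interpolation=cv2.INTER_CUBIC)
cv2.imwrite('pics/h2.png',cv2.resize(np.vstack([a,b]),None,fx=.93,fy=.93))
for th,z in(('basketA_center',.05),('basketA_hook',.03),("bracket1_center",.033)):
  for c in('top','scene'):
    for d in manip.pinpoint(c,th):print(th,c,np.round(d['point'],1),round(d['p'],2),atz(c,d['point'],z).round(3))
E
python3 go.py .4296 .1759 .086 -.55
```

```text
time: 8.75
tool_pos: [0.6362, -0.1493, 0.1233]
ee_rot: [-20.9, 89.9, -19.1]
contact_force: [-5.7, 1.6, 10.6]
opening: 0.0115
time: 9.65
tool_pos: [0.6377, -0.1497, 0.2447]
ee_rot: [-17.1, 89.7, -15.3]
contact_force: [0.6, 0.3, 0.4]
opening: 0.0507
time: 10.25
tool_pos: [0.4714, 0.0354, 0.2402]
ee_rot: [115.2, 89.9, 117.2]
contact_force: [-0.5, -0.9, 0.0]
opening: 0.0856
basketA_center top [238.5 196.2] 0.63 [0.456 0.164 0.05 ]
basketA_center scene [406.5 223.4] 0.74 [0.446 0.16  0.05 ]
basketA_hook top [226.8 215.5] 0.77 [0.406 0.196 0.03 ]
basketA_hook scene [414.9 220.6] 0.84 [0.412 0.184 0.03 ]
bracket1_center top [439.2 222.3] 0.81 [ 0.405 -0.355  0.033]
bracket1_center top [460.7 282. ] 0.69 [ 0.253 -0.411  0.033]
bracket1_center top [412.6 284.9] 0.6 [ 0.243 -0.287  0.033]
bracket1_center scene [217.9 192.1] 0.89 [ 0.408 -0.35   0.033]
bracket1_center scene [263.9 262.6] 0.62 [ 0.619 -0.166  0.033]
bracket1_center scene [255.6 155.8] 0.6 [ 0.237 -0.291  0.033]
bracket1_center scene [212.7 157.1] 0.55 [ 0.267 -0.413  0.033]
turn 0.579 alt -2.562 then shift [ 173.1  100.  -114.2] | unturned shift [173.1 146.2 -40.8] q6 -0.9 t 10.7 tcp [0.4748 0.0309 0.2401] F [ 0.9 -0.1  0.6] open 0.0852
```

View pics/h2.png

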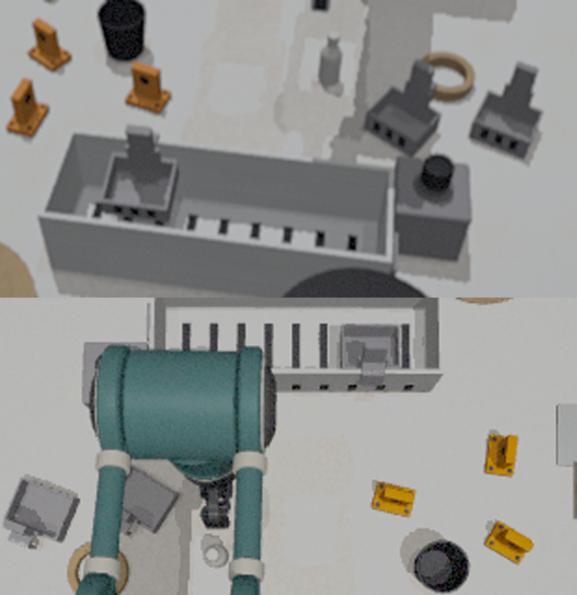

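Basket C hangs on the near wall in both views, and baskets A and B have not moved. Basket B is next.

```bash
python3 -m handwheel '[[[0.7,0,0,0,0.145],[0.7,0,0,0,0.145],[0.7,0,0,0,0.145],[0.7,0,0,0,0.144],[0.7,20,25,-28.5,0],[0.7,20,25,-28.5,0],[0.7,20,25,-28.5,0],[0.7,20,25,-28.5,0],[0.7,0,0,0,0],[0.7,0,0,0,0]]]'; python3 go.py .4296 .1759 .086 -.55
```

```text
time: 11.65
tool_pos: [0.4288, 0.1766, 0.1596]
ee_rot: [-113.7, 89.9, -145.0]
contact_force: [0.2, 0.7, 0.6]
opening: 0.0597
turn 0.004 alt -3.138 then shift [92.6  0.   1.1] | unturned shift [92.6  0.   1.1] q6 50.7 t 11.7 tcp [0.4288 0.1766 0.1596] F [0.2 0.7 0.6] open 0.0597
```

```bash
python3 - <<'E'
from h import *
# tab-top position by scene from net-independent: save crop w/ projected tab outline for numeric check
t=manip.capture('scene')[:,:,::-1]
print('tab top proj',proj('scene',[.4296,.1759,.103]).round(1),'tip',proj('scene',[*manip.state()['tool_pos'][:2],.09]).round(1))
for d in manip.pinpoint('scene','basketA_hook')+manip.pinpoint('scene','basketA_center'):print(np.round(d['point'],1),d['p'])
E
```

```text
tab top proj [416.4 205. ] tip [415.6 208.7]
[417.8 221.4] 0.75
[408.5 223.9] 0.9
[165.  224.9] 0.46
```

```bash
python3 -m handwheel '[[[0.7,35,0,1,0],[0.7,35,0,0,0],[0.7,21,0,0,0],[0.7,0,0,0,0],[0,0,0,0,0],[0,0,0,0,0],[0,0,0,0,0],[0,0,0,0,0],[0,0,0,0,0],[0,0,0,0,0],[0,0,0,0,0],[0,0,0,0,0]]]';python3 -m handwheel '[[[0,0,0,0,0],[0,0,0,0,0]]]'; python3 -m handwheel '[[[0,-30,0,0,0],[0,-40,0,0,0],[0,-40,0,0,0],[0,-40,0,0,0],[0,0,0,0,0],[0,0,0,0,0]]]'; python3 go.py .6330 -.0487 .234 .031
```

```text
time: 13.0
tool_pos: [0.4315, 0.1767, 0.0712]
ee_rot: [47.0, 89.8, 15.6]
contact_force: [-0.0, 0.0, 6.0]
opening: 0.0114
time: 13.2
tool_pos: [0.4315, 0.1767, 0.0712]
ee_rot: [47.1, 89.8, 15.7]
contact_force: [-0.5, 0.2, 7.2]
opening: 0.0112
time: 13.8
tool_pos: [0.4304, 0.1764, 0.2205]
ee_rot: [50.1, 89.8, 18.8]
contact_force: [0.5, 0.4, -1.9]
opening: 0.0111
turn -0.579 alt 2.563 then shift [   5.8 -231.3  195.5] | unturned shift [  5.8 -86.7 290.2] q6 50.6 t 13.8 tcp [0.4304 0.1764 0.2205] F [ 0.5  0.4 -1.9] open 0.0111
```

```bash
python3 -m handwheel '[[[0,0,0,0,-0.145],[0,0,0,0,-0.145],[0,0,0,0,-0.145],[0,0,0,0,-0.144],[0,0,-38.5,32.5,0],[0,0,-38.5,32.5,0],[0,0,-38.5,32.5,0],[0,0,-38.5,32.5,0],[0,0,-38.5,32.5,0],[0,0,-38.5,32.5,0],[0,0,0,0,0],[0,0,0,0,0]]]'; python3 -m handwheel '[[[0,0,0,0,0],[0,0,0,0,0]]]'; python3 go.py .6330 -.0487 .145 .031
```

```text
time: 15.0
tool_pos: [0.629, -0.0478, 0.2157]
ee_rot: [168.6, 89.6, 170.3]
contact_force: [-0.1, 1.0, -2.2]
opening: 0.0112
time: 15.2
tool_pos: [0.629, -0.0457, 0.2184]
ee_rot: [165.1, 89.9, 166.9]
contact_force: [0.7, 0.6, -2.6]
opening: 0.0114
turn 0.001 alt -3.14 then shift [92.4 -3.1  4. ] | unturned shift [92.4 -3.1  4. ] q6 -8.3 t 15.2 tcp [ 0.629  -0.0457  0.2184] F [ 0.7  0.6 -2.6] open 0.0114
```

```bash
python3 -m handwheel '[[[0,25,-3,4,0],[0,20,0,0,0],[0,10,0,0,0],[0,0,0,0,0],[0,0,0,0,0]]]'; python3 -m handwheel '[[[0,8,0,0,0],[0,8,0,0,0],[0,6,0,0,0],[0,0,0,0,0],[0,0,0,0,0]]]';  python3 go.py .6330 -.0487 .145 .031
```

```text
time: 15.7
tool_pos: [0.6345, -0.0493, 0.165]
ee_rot: [-4.1, 90.0, -2.3]
contact_force: [-0.4, 0.2, -1.2]
opening: 0.0111
time: 16.2
tool_pos: [0.6342, -0.0499, 0.1419]
ee_rot: [170.8, 90.0, 172.6]
contact_force: [0.4, 0.5, -2.8]
opening: 0.0114
turn -0.0 alt 3.141 then shift [15.9  1.3 -1.2] | unturned shift [15.9  1.3 -1.2] q6 -8.5 t 16.2 tcp [ 0.6342 -0.0499  0.1419] F [ 0.4  0.5 -2.8] open 0.0114
```

```bash
python3 -m handwheel '[[[0,6,0,-1,0],[0,5,0,0,0],[0,3,0,0,0],[0,0,0,0,0],[0,0,0,0,0]]]'; python3 -m handwheel '[[[0,2,0,0,0],[0,2,0,0,0],[0,1,0,0,0],[0,0,0,0,0],[0,0,0,0,0]]]'
```

```text
time: 16.7
tool_pos: [0.6334, -0.0499, 0.1281]
ee_rot: [166.1, 90.0, 167.9]
contact_force: [0.6, -0.0, -1.7]
opening: 0.0114
time: 17.2
tool_pos: [0.6341, -0.05, 0.1262]
ee_rot: [-10.7, 89.9, -8.9]
contact_force: [-4.1, 0.3, 10.1]
opening: 0.011
```

Basket B is seated, with a 10 N reaction. I'll release it and go for basket A.

```bash
python3 -m handwheel '[[[0.5,0,0,0,0],[0.5,0,0,0,0],[0.5,0,0,0,0],[0.5,0,0,0,0],[0.5,0,0,0,0],[0.5,-20,0,0,0],[0.5,-40,0,0,0],[0.5,-40,0,0,0],[0.6,-15,0,0,0]]]'; python3 -m handwheel '[[[0.7,0,20,-40,0],[0.7,0,20,-40,0],[0.7,0,20,-40,0],[0.7,0,20,-40,0],[0.7,0,0,0,0],[0.7,0,0,0,0]]]'; python3 - <<'E'
from h import *
for c in('top','scene'):np.save(c+'.npy',manip.capture(c)[:,:,::-1])
for th,z in(('basketA_center',.05),('basketA_hook',.03)):
  for c in('top','scene'):
    for d in manip.pinpoint(c,th):print(th,c,np.round(d['point'],1),round(d['p'],2),atz(c,d['point'],z).round(3))
g=lambda i:np.clip(255*(i/255.)**.55,0,255).astype('uint8')
s=np.load('scene.npy');t=np.load('top.npy')
a=cv2.resize(g(s[170:330,190:500]),None,fx=2,fy=2,interpolation=cv2.INTER_CUBIC)
b=cv2.resize(g(t[90:250,165:475]),None,fx=2,fy=2,interpolation=cv2.INTER_CUBIC)
cv2.imwrite('pics/h3.png',cv2.resize(np.vstack([a,b]),None,fx=.93,fy=.93))
E
python3 go.py .4056 .3073 .086 -.342
```

```text
time: 18.1
tool_pos: [0.6359, -0.0502, 0.2435]
ee_rot: [-8.3, 89.6, -6.5]
contact_force: [0.8, -0.6, 0.0]
opening: 0.0507
time: 18.7
tool_pos: [0.4704, 0.0254, 0.238]
ee_rot: [-24.4, 90.0, -22.6]
contact_force: [0.2, 0.2, -0.3]
opening: 0.0597
basketA_center top [324.8 116.7] 0.62 [ 0.671 -0.051  0.05 ]
basketA_center scene [311.5 269.6] 0.89 [ 0.632 -0.05   0.05 ]
basketA_center scene [202.  187.7] 0.64 [ 0.416 -0.389  0.05 ]
basketA_hook top [324.7 135.3] 0.68 [ 0.626 -0.052  0.03 ]
basketA_hook scene [312.6 255.8] 0.65 [ 0.576 -0.057  0.03 ]
turn 0.372 alt -2.769 then shift [ 171.2  244.  -157.4] | unturned shift [171.2 284.5 -57.8] q6 -1.8 t 19.0 tcp [0.4721 0.0247 0.2382] F [ 0.1  0.3 -0.3] open 0.0602
```

View pics/h3.png

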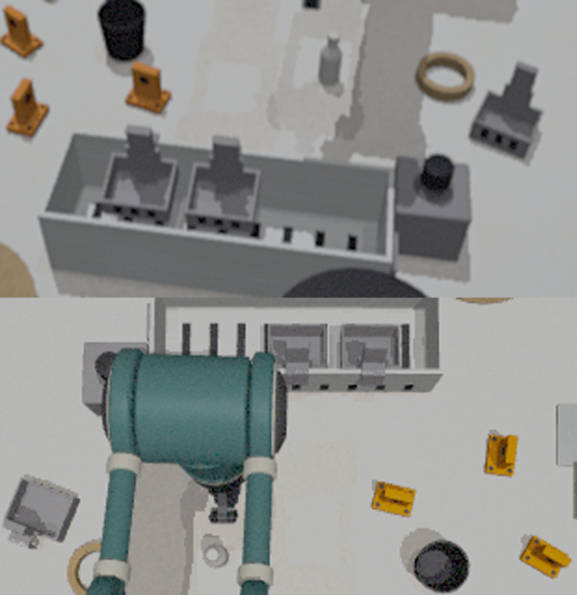

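Basket B hangs too. Bracket 3, by the cup, was knocked a few cm and will be re-measured. Basket A is unmoved, and I aim for a tab at (0.406, 0.310), midway between my two estimates.

```bash
python3 -m handwheel '[[[0.7,0,0,0,0.124],[0.7,0,0,0,0.124],[0.7,0,0,0,0.124],[0.7,10,41,-26,0],[0.7,14,41,-26,0],[0.7,14,41,-26,0],[0.7,14,41,-26,0],[0.7,14,41,-26,0],[0.7,14,41,-26,0],[0.7,0,0,0,0],[0.7,0,0,0,0]]]'; python3 go.py .406 .310 .088 -.342;python3 - <<'E'
from h import *
g=lambda i:np.clip(255*(i/255.)**.55,0,255).astype('uint8')
s=manip.capture('scene')[:,:,::-1]
cv2.imwrite('pics/a1.png',cv2.resize(g(s[180:260,420:520]),None,fx=6,fy=6,interpolation=cv2.INTER_CUBIC))
p=manip.state()['tool_pos'];print(p,(proj('scene',p)-[420,180])*6,(proj('scene',[p[0],p[1],.103])-[420,180])*6)
E
```

```text
time: 20.1
tool_pos: [0.4066, 0.3073, 0.1582]
ee_rot: [-114.2, 89.9, -133.6]
contact_force: [0.1, 0.3, -0.7]
opening: 0.0599
turn 0.004 alt -3.138 then shift [89.2  2.5 -1.4] | unturned shift [89.2  2.5 -1.4] q6 53.7 t 20.1 tcp [0.4066 0.3073 0.1582] F [ 0.1  0.3 -0.7] open 0.0599
[0.40716776 0.3065237  0.15865905] [333.17655941  54.82486237] [298.97953767 153.59034473]
```

View pics/a1.png

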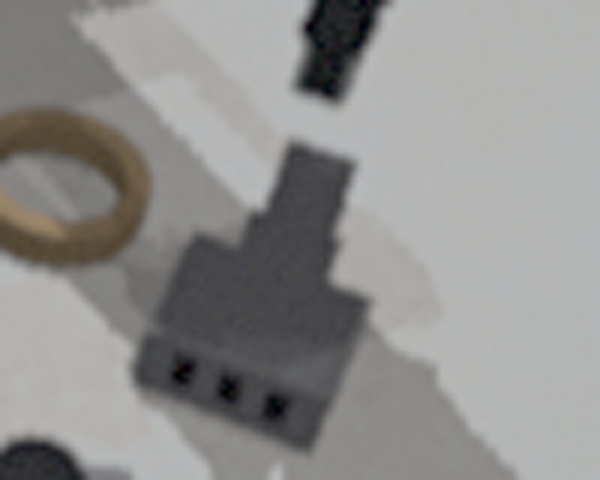

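```bash
python3 -m handwheel '[[[0.7,35,5,-2.5,0],[0.7,35,0,0,0],[0.7,19,0,0,0],[0.7,0,0,0,0],[0,0,0,0,0],[0,0,0,0,0],[0,0,0,0,0],[0,0,0,0,0],[0,0,0,0,0],[0,0,0,0,0],[0,0,0,0,0],[0,0,0,0,0]]]';python3 -m handwheel '[[[0,0,0,0,0],[0,0,0,0,0]]]'; python3 -m handwheel '[[[0,-30,0,0,0],[0,-40,0,0,0],[0,-40,0,0,0],[0,-40,0,0,0],[0,0,0,0,0],[0,0,0,0,0]]]'; python3 go.py .6300 .0513 .234 .031
```

```text
time: 21.35
tool_pos: [0.4075, 0.3129, 0.0718]
ee_rot: [44.4, 89.8, 24.9]
contact_force: [0.0, -0.9, 7.2]
opening: 0.011
time: 21.55
tool_pos: [0.4075, 0.3129, 0.0718]
ee_rot: [44.7, 89.8, 25.2]
contact_force: [0.1, -1.9, 7.0]
opening: 0.0115
time: 22.15
tool_pos: [0.4066, 0.3126, 0.2212]
ee_rot: [55.6, 89.8, 36.1]
contact_force: [-1.1, 0.4, -3.4]
opening: 0.0114
turn -0.372 alt 2.77 then shift [   6.3 -268.1  215.2] | unturned shift [   6.3 -171.7  297.9] q6 54.3 t 22.1 tcp [0.4066 0.3126 0.2212] F [-1.1  0.4 -3.4] open 0.0114
```

```bash
python3 -m handwheel '[[[0,0,0,0,-0.124],[0,0,0,0,-0.124],[0,0,0,0,-0.124],[0,0,-45,20,0],[0,0,-45,20,0],[0,0,-45,30,0],[0,0,-45,36,0],[0,0,-45,36,0],[0,0,-43,36,0],[0,0,0,37,0],[0,0,0,0,0],[0,0,0,0,0]]]'; python3 -m handwheel '[[[0,0,0,0,0],[0,0,0,0,0]]]'; python3 go.py .6300 .0513 .145 .031
```

```text
time: 23.35
tool_pos: [0.6117, 0.07, 0.2166]
ee_rot: [-179.5, 89.7, -177.8]
contact_force: [-0.5, 0.8, -2.0]
opening: 0.0112
time: 23.55
tool_pos: [0.6116, 0.0711, 0.2192]
ee_rot: [-178.9, 89.9, -177.1]
contact_force: [0.2, 0.1, -1.8]
opening: 0.011
turn 0.001 alt -3.14 then shift [ 93.1 -20.3  18. ] | unturned shift [ 93.1 -20.4  18. ] q6 2.5 t 23.6 tcp [0.6116 0.0711 0.2192] F [ 0.2  0.1 -1.8] open 0.011
```

```bash
python3 -m handwheel '[[[0,0,-20.5,18,0],[0,0,0,0,0],[0,25,0,0,0],[0,20,0,0,0],[0,8,0,0,0],[0,0,0,0,0],[0,0,0,0,0]]]'; python3 -m handwheel '[[[0,8,0,0,0],[0,8,0,0,0],[0,6,0,0,0],[0,0,0,0,0],[0,0,0,0,0]]]';  python3 go.py .6300 .0513 .145 .031
```

```text
time: 24.25
tool_pos: [0.6319, 0.051, 0.1679]
ee_rot: [4.6, 89.9, 6.4]
contact_force: [-0.9, 0.0, -1.9]
opening: 0.0115
time: 24.75
tool_pos: [0.6315, 0.0505, 0.1445]
ee_rot: [179.2, 90.0, -179.1]
contact_force: [-1.0, 0.3, -1.4]
opening: 0.0111
turn -0.0 alt 3.142 then shift [18.5  0.9 -1.4] | unturned shift [18.5  0.9 -1.4] q6 0.5 t 24.8 tcp [0.6315 0.0505 0.1445] F [-1.   0.3 -1.4] open 0.0111
```

```bash
python3 -m handwheel '[[[0,8,0,-1,0],[0,5,0,0,0],[0,3,0,0,0],[0,0,0,0,0],[0,0,0,0,0]]]'; python3 -m handwheel '[[[0,2,0,0,0],[0,2,0,0,0],[0,1,0,0,0],[0,0,0,0,0],[0,0,0,0,0]]]'
```

```text
time: 25.25
tool_pos: [0.6307, 0.0505, 0.1289]
ee_rot: [177.1, 90.0, 178.9]
contact_force: [0.7, -1.1, -1.3]
opening: 0.0109
time: 25.75
tool_pos: [0.6314, 0.0505, 0.1268]
ee_rot: [0.8, 89.9, 2.6]
contact_force: [-4.1, -0.3, 9.7]
opening: 0.0112
```

```bash
python3 -m handwheel '[[[0.5,0,0,0,0],[0.5,0,0,0,0],[0.5,0,0,0,0],[0.5,0,0,0,0],[0.5,0,0,0,0],[0.5,-20,0,0,0],[0.5,-40,0,0,0],[0.5,-40,0,0,0],[0.6,-15,0,0,0]]]'; python3 -m handwheel '[[[0.7,0,20,-40,0],[0.7,0,30,-40,0],[0.7,0,30,-40,0],[0.7,0,30,-40,0],[0.7,0,0,0,0],[0.7,0,0,0,0]]]'; cat > br.py <<'E'
from fit import *
ims={c:manip.capture(c)[:,:,::-1] for c in('top','scene')}
for c in ims:np.save(c+'.npy',ims[c])
pts=[]
def orange(im):
    h=cv2.cvtColor(im,cv2.COLOR_BGR2HSV);return ((h[...,0]>4)&(h[...,0]<22)&(h[...,1]>150)&(h[...,2]>30)).astype(np.uint8)
m=orange(ims['top']);n,l,st,ce=cv2.connectedComponentsWithStats(m)
sc=orange(ims['scene'])
for i in range(1,n):
    if 120<st[i,4]<1200:
        x,y,_=atz('top',ce[i],.02)
        if not(.2<x<.7 and -.6<y<.4):continue
        q,f=fit_bracket(ims,x,y);print('cc',ce[i].round(1),st[i,4],'pose',q,'cost',round(f,1))
        pts.append(q)
vis={c:im.copy() for c,im in ims.items()}
g=lambda i:np.clip(255*(i/255.)**.55,0,255).astype('uint8')
out=[]
for c,(x0,y0,x1,y1) in(('top',(360,160,480,240)),('scene',(170,170,290,250))):
    v=cv2.resize(g(vis[c][y0:y1,x0:x1]),None,fx=5,fy=5,interpolation=cv2.INTER_CUBIC)
    for q in pts:
        for b in BR:
            p=(np.array([proj(c,w) for w in place(b,*q,.033)])-[x0,y0]+.5)*5
            cv2.polylines(v,[cv2.convexHull(p.astype(np.int32))],True,(255,0,0),1)
    out.append(v)
cv2.imwrite('pics/br.png',cv2.resize(np.vstack(out),None,fx=.75,fy=.75))
E
python3 br.py
```

```text
time: 26.65
tool_pos: [0.6331, 0.0506, 0.2441]
ee_rot: [0.4, 89.6, 2.2]
contact_force: [0.9, 0.3, 1.3]
opening: 0.0512
time: 27.25
tool_pos: [0.4666, 0.1559, 0.2387]
ee_rot: [-43.2, 90.0, -41.3]
contact_force: [0.1, 0.1, 0.3]
opening: 0.0599
cc [434.2 174.2] 303 pose [ 0.5339 -0.3469  1.5633] cost 189.1
cc [376.3 197.8] 301 pose [ 0.4664 -0.193   2.914 ] cost 168.4
cc [457.6 229.2] 327 pose [ 0.3895 -0.4095 -0.6339] cost 168.2
```

View pics/br.png

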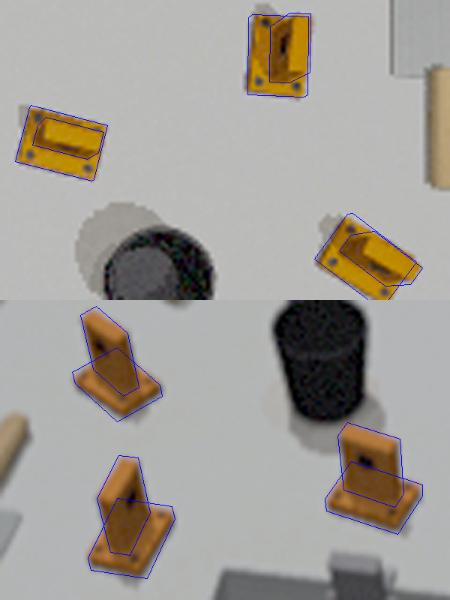

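All three fits overlay the brackets well: b1 (0.534, -0.347), b2 (0.466, -0.193), and b3, the knocked one, now at (0.390, -0.410). I'll pick b2 first, with the jaws along the 40 mm web.

```bash
python3 go.py .4664 -.193 .050 1.343
```

```text
turn -1.312 alt 1.829 then shift [ 208.1  -76.8 -339.5] | unturned shift [ 208.1 -347.9  -12.6] q6 13.7 t 27.4 tcp [0.4682 0.1551 0.239 ] F [-0.1  0.6  0.2] open 0.06
```

```bash
python3 -m handwheel '[[[1,0,0,0,0.15],[1,0,0,0,0.15],[1,0,0,0,0.15],[1,0,0,0,0.15],[1,0,0,0,0.15],[1,0,0,0,0.15],[1,0,0,0,0.15],[1,0,0,0,0.15],[1,0,0,0,0.15],[1,0,0,0,0.15],[1,0,0,0,0.15],[1,0,0,0,0.15]]]'; python3 -m handwheel '[[[1,0,9.5,42.5,0.029],[1,0,9.5,42.5,0],[1,0,9.5,42.5,0],[1,0,9.5,42.5,0],[1,0,9.5,42.5,0],[1,0,9.5,42.5,0],[1,0,9.5,42.5,0],[1,0,9.5,42.5,0],[1,0,0,0,0],[1,0,0,0,0]]]';python3 go.py .4664 -.193 .050 1.343
python3 - <<'E'
from h import *
for c in('top','scene'):np.save(c+'.npy',manip.capture(c)[:,:,::-1])
g=lambda i:np.clip(255*(i/255.)**.55,0,255).astype('uint8')
s=np.load('scene.npy');t=np.load('top.npy')
a=cv2.resize(g(s[215:320,200:410]),None,fx=3,fy=3,interpolation=cv2.INTER_CUBIC)
b=cv2.resize(g(t[75:165,235:445]),None,fx=3,fy=3,interpolation=cv2.INTER_CUBIC)
cv2.imwrite('pics/bins.png',np.vstack([a,b]))
E
```

```text
time: 28.55
tool_pos: [0.4689, 0.1544, 0.2387]
ee_rot: [-24.2, 90.0, -126.1]
contact_force: [0.4, -0.5, 0.2]
opening: 0.0856
time: 29.55
tool_pos: [0.4662, -0.1951, 0.2386]
ee_rot: [-116.8, 89.9, 139.9]
contact_force: [-0.6, -0.4, -0.4]
opening: 0.0853
turn -0.004 alt 3.138 then shift [ 2.076e+02 -1.000e-01 -2.000e+00] | unturned shift [ 2.076e+02 -1.000e-01 -2.000e+00] q6 77.7 t 29.6 tcp [ 0.4662 -0.1951  0.2386] F [-0.6 -0.4 -0.4] open 0.0853
```

View pics/bins.png

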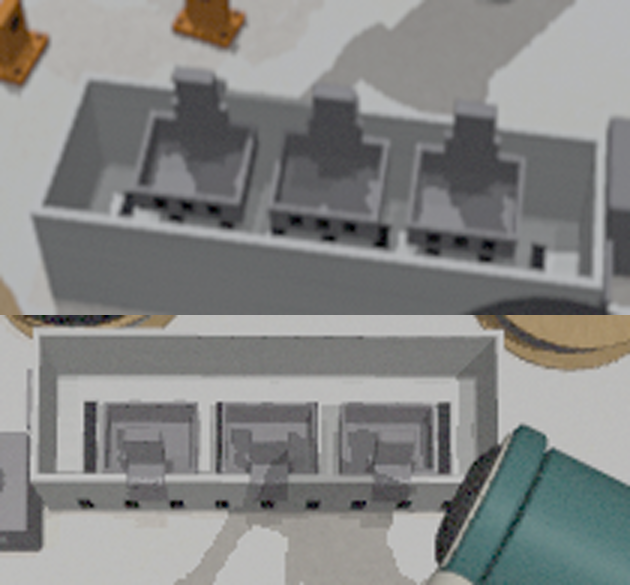

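All three baskets hang with their trays inside. Now I triangulate the trays' front rim corners to get the lean and the drop positions.

```bash
python3 - <<'E'
from fit import *
S=lambda p:np.array(p)/3+[200,215]-.33;T=lambda p:np.array([p[0],p[1]-315])/3+[235,75]-.33
c,s=np.cos(.031),np.sin(.031);M=np.array([[c,s,0],[-s,c,0],[0,0,1]]);nw=np.array([.6225,-.049,.11])
for n,a,b in(('C-',(138,190),(432,403)),('C+',(247,205),(338,403)),('B-',(276,210),(317,402)),('B+',(384,222),(220,402)),('A-',(415,228),(198,403)),('A+',(515,240),(105,403))):
    P=tri([('scene',S(a)),('top',T(b))]);print(n,P,'bin frame mm',(M@(P-nw)*1000).round(1),'reproj',(proj('scene',P)-S(a)).round(1),(proj('top',P)-T(b)).round(1))
E
```

```text
C- [ 0.7003 -0.1854  0.0764] bin frame mm [  73.5 -138.8  -33.6] reproj [-0.9 -0.1] [-0.8  0.1]
C+ [ 0.6982 -0.1049  0.0753] bin frame mm [ 73.9 -58.3 -34.7] reproj [-1.1 -0.1] [-0.9  0.1]
B- [ 0.6984 -0.0853  0.0747] bin frame mm [ 74.8 -38.6 -35.3] reproj [-1.9 -0.2] [-1.6  0.2]
B+ [ 0.6957 -0.0046  0.0764] bin frame mm [ 74.5  42.1 -33.6] reproj [-0.9 -0.1] [-0.8  0.1]
A- [0.695  0.0161 0.0735] bin frame mm [ 74.5  62.8 -36.5] reproj [-1.8 -0.1] [-1.5  0.1]
A+ [0.6926 0.0915 0.0746] bin frame mm [ 74.4 138.3 -35.4] reproj [0. 0.] [ 0. -0.]
```

The baskets lean by about 0.2 rad, as specified. The clear drop point is about 38 mm from the near wall, and the tab tops reach about 45 mm above the rim, so I grip the brackets high. Picking b2.

```bash
python3 -m handwheel '[[[1,45,0,-2,0],[1,45,0,0,0],[1,45,0,0,0],[1,40,0,0,0],[1,27.5,0,0,0],[1,0,0,0,0],[1,0,0,0,0]]]'; python3 -m handwheel '[[[0,0,0,0,0],[0,0,0,0,0],[0,0,0,0,0],[0,0,0,0,0],[0,0,0,0,0],[0,0,0,0,0],[0,0,0,0,0]]]';python3 -m handwheel '[[[0,-30,0,0,0],[0,-45,0,0,0],[0,-45,0,0,0],[0,-45,0,0,0],[0,-40,0,0,0],[0,0,0,0,0],[0,0,0,0,0]]]'; python3 - <<'E'
import numpy as np
for n,y in(('C',-99),('B',1.5),('A',100.5)):
    print(n,.6225+.0385*np.cos(.031)-y/1e3*np.sin(.031),-.049+.0385*np.sin(.031)+y/1e3*np.cos(.031))
E
python3 go.py .6610 -.0463 .240 1.602
```

```text
time: 30.35
tool_pos: [0.4668, -0.19, 0.0367]
ee_rot: [-109.8, 90.0, 147.3]
contact_force: [0.5, -0.1, -0.0]
opening: 0.0856
time: 31.05
tool_pos: [0.4682, -0.1917, 0.0384]
ee_rot: [79.8, 89.8, -23.2]
contact_force: [-0.9, 0.8, 7.2]
opening: 0.0386
time: 31.75
tool_pos: [0.4671, -0.1913, 0.243]
ee_rot: [78.1, 89.8, -24.9]
contact_force: [0.1, 0.5, -1.5]
opening: 0.039
C 0.6640500107035527 -0.14675912545913378
B 0.6609350096788265 -0.04630741184201348
A 0.6578665012067079 0.05264502246738862
turn -0.259 alt 2.883 then shift [  22.4  198.2 -138.9] | unturned shift [  22.4  156.1 -185. ] q6 77.9 t 31.8 tcp [ 0.4671 -0.1913  0.243 ] F [ 0.1  0.5 -1.5] open 0.039
```

```bash
python3 -m handwheel '[[[0,0,0,0,-0.13],[0,0,0,0,-0.129],[0,0,33,-23.1,0],[0,0,33,-23.1,0],[0,0,33,-23.1,0],[0,0,33,-23.1,0],[0,0,33,-23.1,0],[0,0,33,-23.1,0],[0,0,0,0,0],[0,0,0,0,0],[0,0,0,0,0]]]'; python3 go.py .6610 -.0463 .1174 1.602
```

```text
time: 32.85
tool_pos: [0.6584, -0.0466, 0.2394]
ee_rot: [-92.0, 89.8, 179.8]
contact_force: [-0.2, 0.2, -0.3]
opening: 0.0392
turn 0.0 alt -3.141 then shift [141.    3.2  -0.2] | unturned shift [141.    3.2  -0.2] q6 82.0 t 32.9 tcp [ 0.6584 -0.0466  0.2394] F [-0.2  0.2 -0.3] open 0.0392
```

The tab tops overhang towards the tray by about 12 mm. So the bracket has to come down further out, about 58 mm from the wall, and slide in to about 44 mm as it passes the tab.

```bash
python3 -m handwheel '[[[0,0,22.5,0,0],[0,0,0,0,0],[0,22,0,0,0],[0,21,0,0,0],[0,0,0,0,0],[0,0,0,0,0]]]'; python3 go.py .6610 -.0463 .1174 1.602;  python3 -m handwheel '[[[0,12,-2.2,0,0],[0,12,-2.2,0,0],[0,12,-2.2,0,0],[0,12,-2.4,0,0],[0,0,0,0,0],[0,0,0,0,0]]]'; python3 -m handwheel '[[[0,8,-1.2,0,0],[0,7,-1.3,0,0],[0,8,-1,0,0],[0,7,-1,0,0],[0,0,0,0,0],[0,0,0,0,0]]]';python3 go.py .6660 -.0463 .1174 1.602
```

```text
time: 33.45
tool_pos: [0.6812, -0.046, 0.1982]
ee_rot: [-95.1, 89.9, 176.6]
contact_force: [0.2, -0.2, -0.3]
opening: 0.0389
turn -0.0 alt 3.141 then shift [ 99.8 -20.1  -0.3] | unturned shift [ 99.8 -20.1  -0.3] q6 82.3 t 33.5 tcp [ 0.6812 -0.046   0.1982] F [ 0.2 -0.2 -0.3] open 0.0389
time: 34.05
tool_pos: [0.6731, -0.0456, 0.1496]
ee_rot: [-98.2, 89.9, 173.7]
contact_force: [-0.1, -0.7, -0.7]
opening: 0.0388
time: 34.65
tool_pos: [0.6688, -0.0458, 0.1201]
ee_rot: [-99.3, 90.0, 172.5]
contact_force: [-0.4, -0.1, -0.4]
opening: 0.0388
turn 0.001 alt -3.141 then shift [21.7 -2.8  0.4] | unturned shift [21.7 -2.8  0.4] q6 82.1 t 34.6 tcp [ 0.6688 -0.0458  0.1201] F [-0.4 -0.1 -0.4] open 0.0388
```

```bash
python3 -m handwheel '[[[0,6,-1.5,0,0],[0,6,-1.5,0,0],[0,5,0,0,0],[0,0,0,0,0],[0,0,0,0,0]]]'; python3 -m handwheel '[[[0,3,0,0,0],[0,2,0,0,0],[0,0,0,0,0],[0,0,0,0,0]]]'
python3 - <<'E'
from h import *
g=lambda i:np.clip(255*(i/255.)**.55,0,255).astype('uint8')
s=manip.capture('scene')[:,:,::-1]
cv2.imwrite('pics/p1.png',cv2.resize(g(s[215:320,200:410]),None,fx=3,fy=3,interpolation=cv2.INTER_CUBIC))
E
```

```text
time: 35.15
tool_pos: [0.6659, -0.0459, 0.1032]
ee_rot: [-101.7, 90.0, 170.1]
contact_force: [0.5, 0.3, -0.3]
opening: 0.0389
time: 35.55
tool_pos: [0.666, -0.0459, 0.0984]
ee_rot: [-94.4, 90.0, 177.4]
contact_force: [0.3, 0.7, -1.0]
opening: 0.039
```

View pics/p1.png

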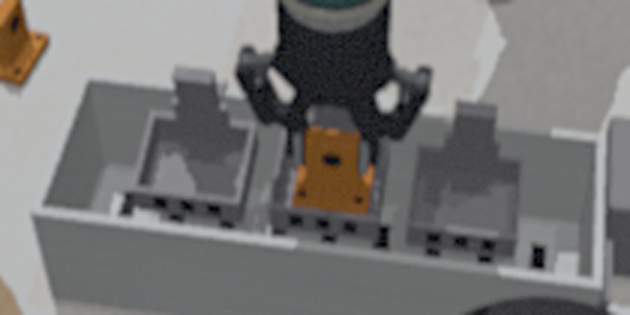

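The base is inside tray B. I release it there and go for b1.

```bash
python3 -m handwheel '[[[0,2,0,0,0],[0,0,0,0,0],[0.6,0,0,0,0],[0.6,0,0,0,0],[0.6,0,0,0,0],[0.6,0,0,0,0],[0.6,0,0,0,0],[0.6,-15,0,0,0],[0.6,-30,0,0,0],[0.6,-40,0,0,0],[0.6,-40,0,0,0],[0.6,-20,0,0,0]]]'; python3 -m handwheel '[[[0.8,0,0,0,0],[0.8,0,0,0,0]]]';python3 go.py .5339 -.3469 .055 -0.008
```

```text
time: 36.8
tool_pos: [0.6682, -0.0462, 0.2481]
ee_rot: [82.1, 89.5, -6.1]
contact_force: [0.3, -0.2, -0.1]
opening: 0.0514
time: 37.0
tool_pos: [0.6663, -0.046, 0.2427]
ee_rot: [81.9, 89.9, -6.2]
contact_force: [0.1, -0.4, -0.1]
opening: 0.0685
turn -1.531 alt 1.611 then shift [ 206.5 -301.9 -130.4] | unturned shift [ 206.5 -142.3  296.5] q6 82.1 t 37.0 tcp [ 0.6663 -0.046   0.2427] F [ 0.1 -0.4 -0.1] open 0.0685
```

```bash
python3 -m handwheel '[[[1,0,0,0,-0.14],[1,0,0,0,-0.14],[1,0,0,0,-0.14],[1,0,0,0,-0.14],[1,0,0,0,-0.14],[1,0,0,0,-0.14],[1,0,0,0,-0.14],[1,0,0,0,-0.14],[1,0,0,0,-0.14],[1,0,0,0,-0.14],[1,0,0,0,-0.13],[1,0,0,0,0]]]';python3 -m handwheel '[[[1,0,-37.8,-16.3,0],[1,0,-37.8,-16.3,0],[1,0,-37.8,-16.3,0],[1,0,-37.8,-16.3,0],[1,0,-37.8,-16.3,0],[1,0,-37.8,-16.3,0],[1,0,-37.8,-16.3,0],[1,0,-37.8,-16.3,0],[1,0,0,0,0],[1,0,0,0,0]]]'; python3 - <<'E'
from h import *
for c in('top','scene'):np.save(c+'.npy',manip.capture(c)[:,:,::-1])
for c in('top','scene'):
    for d in manip.pinpoint(c,'bracket1_center'):print(c,np.round(d['point'],1),round(d['p'],2),atz(c,d['point'],.033).round(3))
E
python3 go.py .5339 -.3469 .055 -0.008
```

```text
time: 38.2
tool_pos: [0.6647, -0.0458, 0.2388]
ee_rot: [174.9, 89.7, 174.4]
contact_force: [0.5, -1.4, -0.1]
opening: 0.0854
time: 39.2
tool_pos: [0.5318, -0.3475, 0.24]
ee_rot: [135.2, 89.8, 134.4]
contact_force: [0.6, 0.3, 0.1]
opening: 0.0852
scene [214.2 159.2] 0.72 [ 0.275 -0.405  0.033]
scene [202.3 188. ] 0.64 [ 0.4   -0.397  0.033]
scene [257.3 156.2] 0.55 [ 0.238 -0.285  0.033]
turn -0.0 alt 3.141 then shift [205.   -1.2   0.7] | unturned shift [205.   -1.2   0.7] q6 -34.7 t 39.4 tcp [ 0.5333 -0.3458  0.241 ] F [-0.  -0.4  0.6] open 0.0854
```

```bash
python3 -m handwheel '[[[1,45,-1,0.5,0],[1,45,0,0,0],[1,45,0,0,0],[1,40,0,0,0],[1,30,0,0,0],[1,0,0,0,0],[1,0,0,0,0]]]'; python3 -m handwheel '[[[0,0,0,0,0],[0,0,0,0,0],[0,0,0,0,0],[0,0,0,0,0],[0,0,0,0,0],[0,0,0,0,0],[0,0,0,0,0]]]';python3 -m handwheel '[[[0,-30,0,0,0],[0,-45,0,0,0],[0,-45,0,0,0],[0,-45,0,0,0],[0,-40,0,0,0],[0,0,0,0,0],[0,0,0,0,0]]]'; python3 go.py .6836 -.1460 .258 1.602
```

```text
time: 40.1
tool_pos: [0.5338, -0.3471, 0.0364]
ee_rot: [142.0, 89.9, 141.6]
contact_force: [0.4, -0.2, 0.3]
opening: 0.0852
time: 40.8
tool_pos: [0.535, -0.3493, 0.039]
ee_rot: [-32.2, 89.8, -32.7]
contact_force: [-0.8, 1.2, 6.8]
opening: 0.039
time: 41.5
tool_pos: [0.534, -0.3487, 0.2436]
ee_rot: [-35.4, 89.8, -36.0]
contact_force: [-0.6, -0.4, -1.1]
opening: 0.0392
turn 1.53 alt -1.611 then shift [   4.6  155.8 -197.9] | unturned shift [  4.6 204.1 147.7] q6 -34.9 t 41.5 tcp [ 0.534  -0.3487  0.2436] F [-0.6 -0.4 -1.1] open 0.0392
```

```bash
python3 -m handwheel '[[[0,0,0,0,0.14],[0,0,0,0,0.14],[0,0,0,0,0.14],[0,0,0,0,0.14],[0,0,0,0,0.14],[0,0,0,0,0.14],[0,0,0,0,0.14],[0,0,0,0,0.14],[0,0,0,0,0.14],[0,0,0,0,0.14],[0,0,0,0,0.13],[0,0,0,0,0]]]';python3 -m handwheel '[[[0,0,26,-33,0],[0,0,26,-33,0],[0,0,26,-33,0],[0,0,26,-33,0],[0,0,26,-33,0],[0,0,26,-33,0],[0,0,0,0,0],[0,0,0,0,0],[0,0,0,0,0]]]'; python3 go.py .6836 -.1462 .2154 1.602
```

```text
time: 42.7
tool_pos: [0.5321, -0.3473, 0.2386]
ee_rot: [-127.2, 89.7, 144.6]
contact_force: [0.1, -0.4, 0.1]
opening: 0.0389
time: 43.6
tool_pos: [0.682, -0.1459, 0.2403]
ee_rot: [-90.6, 89.9, -178.7]
contact_force: [0.4, -0.4, 0.1]
opening: 0.039
turn 0.002 alt -3.14 then shift [43.9  1.7  0.4] | unturned shift [43.9  1.7  0.4] q6 74.0 t 43.6 tcp [ 0.682  -0.1459  0.2403] F [ 0.4 -0.4  0.1] open 0.039
```

```bash
python3 -m handwheel '[[[0,22,1.5,0,0],[0,21,0,0,0],[0,0,0,0,0],[0,0,0,0,0]]]'; python3 -m handwheel '[[[0,12,-2.2,0,0],[0,12,-2.2,0,0],[0,12,-2.2,0,0],[0,12,-2.4,0,0],[0,0,0,0,0],[0,0,0,0,0]]]'; python3 -m handwheel '[[[0,8,-1.2,0,0],[0,7,-1.3,0,0],[0,8,-1,0,0],[0,7,-1,0,0],[0,0,0,0,0],[0,0,0,0,0]]]';python3 go.py .6691 -.1462 .1174 1.602
```

```text
time: 44.0
tool_pos: [0.6834, -0.1464, 0.198]
ee_rot: [-100.4, 89.9, 171.3]
contact_force: [0.6, -0.5, 0.0]
opening: 0.0392
time: 44.6
tool_pos: [0.6751, -0.1453, 0.1496]
ee_rot: [-107.2, 89.9, 164.6]
contact_force: [-0.3, -0.2, -0.2]
opening: 0.0392
time: 45.2
tool_pos: [0.6708, -0.1456, 0.12]
ee_rot: [-107.4, 90.0, 164.4]
contact_force: [-0.1, -0.3, -0.6]
opening: 0.0387
turn 0.001 alt -3.141 then shift [21.6 -1.7  0.5] | unturned shift [21.6 -1.7  0.5] q6 73.9 t 45.2 tcp [ 0.6708 -0.1456  0.12  ] F [-0.1 -0.3 -0.6] open 0.0387
```

```bash
python3 -m handwheel '[[[0,6,-1,0,0],[0,6,-1,0,0],[0,5,0,0,0],[0,0,0,0,0],[0,3,0,0,0],[0,3,0,0,0],[0,0,0,0,0],[0,0,0,0,0]]]'; python3 -m handwheel '[[[0.6,0,0,0,0],[0.6,0,0,0,0],[0.6,0,0,0,0],[0.6,0,0,0,0],[0.6,0,0,0,0],[0.6,-15,0,0,0],[0.6,-30,0,0,0],[0.6,-40,0,0,0],[0.6,-40,0,0,0],[0.6,-20,0,0,0],[0.8,0,0,0,0],[0.8,0,0,0,0]]]';python3 go.py .3895 -.4095 .055 .937
```

```text
time: 46.0
tool_pos: [0.6691, -0.1457, 0.0974]
ee_rot: [-126.5, 90.0, 145.3]
contact_force: [-0.3, 0.4, -0.1]
opening: 0.0391
time: 47.2
tool_pos: [0.6693, -0.1458, 0.2437]
ee_rot: [73.4, 89.9, -14.8]
contact_force: [-0.5, 0.7, 0.2]
opening: 0.0684
turn 0.666 alt -2.476 then shift [207.3 -69.7 378.3] | unturned shift [ 207.3 -288.4  254.6] q6 73.8 t 47.2 tcp [ 0.6693 -0.1458  0.2437] F [-0.5  0.7  0.2] open 0.0684
```

```bash
python3 br.py
```

```text
cc [316.6 113.6] 130 pose [ 0.6144 -0.0534  3.1895] cost 255.7
cc [457.7 229.2] 326 pose [ 0.3894 -0.4091  2.5032] cost 161.1
```

View pics/br.png

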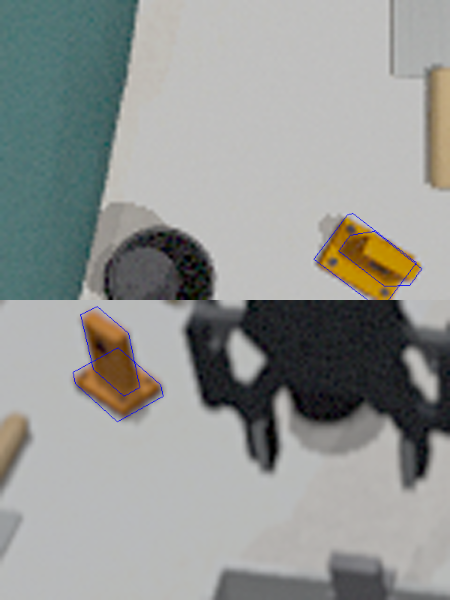

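b3 is still at (0.389, -0.409). Going there now.

```bash
python3 -m handwheel '[[[1,0,0,0,0.134],[1,0,0,0,0.134],[1,0,0,0,0.134],[1,0,0,0,0.134],[1,0,0,0,0.13],[1,0,0,0,0]]]'; python3 -m handwheel '[[[1,0,-7.7,42,0],[1,0,-7.7,42,0],[1,0,-7.7,42,0],[1,0,-7.7,42,0],[1,0,-7.7,42,0],[1,0,-7.7,42,0],[1,0,-7.7,42,0],[1,0,-7.7,42,0],[1,0,-7.7,42,0],[1,0,0,0,0],[1,0,0,0,0]]]'; python3 go.py .3894 -.4093 .055 .934
```

```text
time: 47.9
tool_pos: [0.6679, -0.1455, 0.2399]
ee_rot: [-68.4, 89.8, 165.3]
contact_force: [1.1, 0.8, 0.2]
opening: 0.0855
time: 49.0
tool_pos: [0.3882, -0.4093, 0.2414]
ee_rot: [-116.5, 89.9, 117.2]
contact_force: [1.1, -0.4, -0.3]
opening: 0.0853
turn 0.002 alt -3.139 then shift [205.4   1.4  -0.5] | unturned shift [205.4   1.4  -0.5] q6 77.3 t 49.0 tcp [ 0.3882 -0.4093  0.2414] F [ 1.1 -0.4 -0.3] open 0.0853
```

```bash
python3 -m handwheel '[[[1,45,1,0,0],[1,45,0,0,0],[1,45,0,0,0],[1,40,0,0,0],[1,30,0,0,0],[1,0,0,0,0],[1,0,0,0,0]]]'; python3 -m handwheel '[[[0,0,0,0,0],[0,0,0,0,0],[0,0,0,0,0],[0,0,0,0,0],[0,0,0,0,0],[0,0,0,0,0],[0,0,0,0,0]]]';python3 -m handwheel '[[[0,-30,0,0,0],[0,-45,0,0,0],[0,-45,0,0,0],[0,-45,0,0,0],[0,-40,0,0,0],[0,0,0,0,0],[0,0,0,0,0]]]'; python3 go.py .6774 .0533 .258 1.602
```

```text
time: 49.7
tool_pos: [0.3906, -0.4086, 0.0371]
ee_rot: [-109.3, 89.9, 124.5]
contact_force: [0.8, 0.2, 0.1]
opening: 0.0854
time: 50.4
tool_pos: [0.3913, -0.411, 0.0398]
ee_rot: [81.0, 89.8, -45.3]
contact_force: [0.2, 1.1, 5.9]
opening: 0.0392
time: 51.1
tool_pos: [0.3906, -0.4105, 0.2448]
ee_rot: [77.4, 89.8, -48.9]
contact_force: [0.3, -0.1, -1.9]
opening: 0.039
turn -0.666 alt 2.476 then shift [   5.1  301.1 -454.7] | unturned shift [   5.1  -43.9 -543.6] q6 77.4 t 51.1 tcp [ 0.3906 -0.4105  0.2448] F [ 0.3 -0.1 -1.9] open 0.039
```

```bash
python3 -m handwheel '[[[0,0,0,0,-0.134],[0,0,0,0,-0.134],[0,0,0,0,-0.134],[0,0,0,0,-0.134],[0,0,0,0,-0.13],[0,0,0,0,0]]]'; python3 -m handwheel '[[[0,0,25,-37.9,0],[0,0,25,-37.9,0],[0,0,25,-37.9,0],[0,0,25,-37.9,0],[0,0,25,-37.9,0],[0,0,25,-37.9,0],[0,0,25,-37.9,0],[0,0,25,-37.9,0],[0,0,25,-37.9,0],[0,0,25,-37.9,0],[0,0,25,-37.9,0],[0,0,25,-37.9,0]]]'; python3 -m handwheel '[[[0,0,0,0,0],[0,0,0,0,0],[0,0,0,0,0]]]'; python3 go.py .6774 .0533 .2154 1.602
```

```text
time: 51.7
tool_pos: [0.3891, -0.4087, 0.2401]
ee_rot: [-141.0, 89.8, 130.8]
contact_force: [-0.5, 0.2, -0.5]
opening: 0.0389
time: 52.9
tool_pos: [0.6753, 0.056, 0.2407]
ee_rot: [-85.8, 89.9, -174.2]
contact_force: [0.7, -0.6, 0.1]
opening: 0.0392
time: 53.2
tool_pos: [0.6745, 0.0535, 0.2413]
ee_rot: [-75.7, 89.9, -164.0]
contact_force: [-0.2, -0.7, -0.4]
opening: 0.0391
turn -0.001 alt 3.14 then shift [44.9  3.   0.3] | unturned shift [44.9  3.   0.3] q6 90.7 t 53.2 tcp [0.6745 0.0535 0.2413] F [-0.2 -0.7 -0.4] open 0.0391
```

```bash
python3 -m handwheel '[[[0,23,2.5,0,0],[0,21,0,0,0],[0,0,0,0,0],[0,0,0,0,0]]]'; python3 -m handwheel '[[[0,12,-2.2,0,0],[0,12,-2.2,0,0],[0,12,-2.2,0,0],[0,12,-2.4,0,0],[0,0,0,0,0],[0,0,0,0,0]]]'; python3 -m handwheel '[[[0,8,-1.2,0,0],[0,7,-1.3,0,0],[0,8,-1,0,0],[0,7,-1,0,0],[0,0,0,0,0],[0,0,0,0,0]]]';python3 go.py .6629 .0533 .1174 1.602
```

```text
time: 53.6
tool_pos: [0.6771, 0.0531, 0.1982]
ee_rot: [-82.1, 89.9, -170.4]
contact_force: [-0.3, -0.0, -0.2]
opening: 0.039
time: 54.2
tool_pos: [0.6685, 0.0542, 0.1497]
ee_rot: [-90.3, 89.9, -178.5]
contact_force: [-0.3, 0.2, -0.2]
opening: 0.0387
time: 54.8
tool_pos: [0.6642, 0.054, 0.1201]
ee_rot: [-86.5, 90.0, -174.7]
contact_force: [-0.6, 1.1, -0.1]
opening: 0.0391
turn 0.001 alt -3.141 then shift [21.7 -1.3  0.6] | unturned shift [21.7 -1.3  0.6] q6 90.7 t 54.8 tcp [0.6642 0.054  0.1201] F [-0.6  1.1 -0.1] open 0.0391
```

```bash
python3 -m handwheel '[[[0,6,-1,0,0],[0,6,-0.5,0,0],[0,5,0,0,0],[0,0,0,0,0],[0,3,0,0,0],[0,2,0,0,0],[0,0,0,0,0],[0,0,0,0,0]]]'; python3 -m handwheel '[[[0.6,0,0,0,0],[0.6,0,0,0,0],[0.6,0,0,0,0],[0.6,0,0,0,0],[0.6,0,0,0,0],[0.6,-15,0,0,0],[0.6,-30,0,0,0],[0.6,-40,0,0,0],[0.6,-40,0,0,0],[0.6,-20,0,0,0],[0.8,0,0,0,0],[0.8,0,0,0,0]]]'; python3 -m handwheel '[[[0.8,0,-40,0,0],[0.8,0,-40,0,0],[0.8,0,-40,0,0],[0.8,0,-40,-20,0],[0.8,0,0,-40,0],[0.8,0,0,-40,0],[0.8,0,0,-40,0],[0.8,0,0,0,0],[0.8,0,0,0,0]]]'
python3 - <<'E'
from h import *
for c in('top','scene'):np.save(c+'.npy',manip.capture(c)[:,:,::-1])
g=lambda i:np.clip(255*(i/255.)**.55,0,255).astype('uint8')
s=np.load('scene.npy');t=np.load('top.npy')
a=cv2.resize(g(s[170:320,200:460]),None,fx=2.4,fy=2.4,interpolation=cv2.INTER_CUBIC)
b=cv2.resize(g(t[75:165,200:460]),None,fx=2.4,fy=2.4,interpolation=cv2.INTER_CUBIC)
cv2.imwrite('pics/load.png',np.vstack([a,b]))
for c in('top','scene'):
    for th in('starter_grip','basketA_center'):
        for d in manip.pinpoint(c,th):print(c,th,np.round(d['point'],1),round(d['p'],2),atz(c,d['point'],.117).round(4))
E
python3 go.py .6163 .1925 .120 .031
```

```text
time: 55.6
tool_pos: [0.663, 0.0539, 0.0986]
ee_rot: [97.6, 90.0, 9.4]
contact_force: [-0.4, -0.4, -0.2]
opening: 0.0388
time: 56.8
tool_pos: [0.6632, 0.054, 0.2447]
ee_rot: [90.6, 89.9, 2.4]
contact_force: [-0.4, 0.1, -0.6]
opening: 0.0683
time: 57.7
tool_pos: [0.4972, 0.189, 0.2414]
ee_rot: [-65.6, 89.8, -153.7]
contact_force: [-0.2, -0.5, -0.2]
opening: 0.068
top starter_grip [225.7 129.4] 0.65 [0.6125 0.1912 0.117 ]
top starter_grip [284.8 111.8] 0.21 [0.661  0.0484 0.117 ]
top basketA_center [326.2 114.5] 0.66 [ 0.6574 -0.0536  0.117 ]
top basketA_center [216.5 237.5] 0.33 [0.3486 0.2    0.117 ]
scene starter_grip [428.5 262.5] 0.81 [0.6173 0.2043 0.117 ]
scene basketA_center [313.4 254.4] 0.72 [ 0.6406 -0.044   0.117 ]
scene basketA_center [311.7 268.8] 0.61 [ 0.6797 -0.0406  0.117 ]
scene basketA_center [266.  248.8] 0.37 [ 0.6441 -0.1493  0.117 ]
turn 1.57 alt -1.572 then shift [ 142.2   -1.2 -117.8] | unturned shift [142.2 117.8  -1.3] q6 106.2 t 58.0 tcp [0.4987 0.1877 0.2433] F [ 0.1 -0.1  0. ] open 0.0682
```

View pics/load.png

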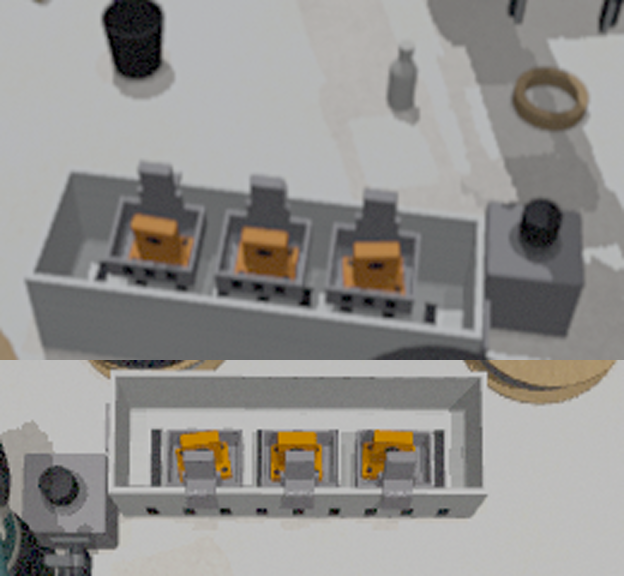

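All three baskets hang, each holding one bracket. Next is the starter knob, about (0.6165, 0.194), with the jaws turned to lie across the bin.

```bash
python3 -m handwheel '[[[0.8,0,0,0,-0.143],[0.8,0,0,0,-0.143],[0.8,0,0,0,-0.143],[0.8,0,0,0,-0.143],[0.8,0,0,0,-0.143],[0.8,0,0,0,-0.143],[0.8,0,0,0,-0.143],[0.8,0,0,0,-0.143],[0.8,0,0,0,-0.143],[0.8,0,0,0,-0.143],[0.8,0,0,0,-0.142],[0.8,0,0,0,0]]]'; python3 -m handwheel '[[[0.8,0,1,39,0],[0.8,0,1,39,0],[0.8,0,1,39,0],[0.8,0,0,0,0],[0.8,0,0,0,0],[0.8,0,0,0,0]]]'; python3 go.py .6165 .194 .117 .031
```

```text
time: 59.2
tool_pos: [0.4988, 0.188, 0.2436]
ee_rot: [-24.0, 90.0, -22.1]
contact_force: [-0.2, -0.2, -0.7]
opening: 0.0684
time: 59.8
tool_pos: [0.6145, 0.1953, 0.2433]
ee_rot: [-175.1, 89.9, -173.3]
contact_force: [-1.2, -0.3, 0.1]
opening: 0.0684
turn 0.0 alt -3.141 then shift [145.3  -1.3   2.1] | unturned shift [145.3  -1.3   2.1] q6 13.6 t 59.8 tcp [0.6145 0.1953 0.2433] F [-1.2 -0.3  0.1] open 0.0684
```

```bash
python3 -m handwheel '[[[0.8,45,-1.5,2,0],[0.8,45,0,0,0],[0.8,35,0,0,0],[0.8,20,0,0,0],[0.8,0,0,0,0],[0.8,0,0,0,0]]]'; python3 -m handwheel '[[[0,0,0,0,0],[0,0,0,0,0],[0,0,0,0,0],[0,0,0,0,0],[0,0,0,0,0],[0,0,0,0,0],[0,0,0,0,0],[0,0,0,0,0]]]'; python3 go.py .6165 .194 .117 .031
```

```text
time: 60.4
tool_pos: [0.6169, 0.1943, 0.0994]
ee_rot: [26.1, 90.0, 27.9]
contact_force: [0.4, -0.1, 0.5]
opening: 0.0684
time: 61.2
tool_pos: [0.6188, 0.1947, 0.1013]
ee_rot: [16.4, 89.8, 18.3]
contact_force: [-1.4, -0.1, 6.4]
opening: 0.0347
turn 0.002 alt -3.14 then shift [ 3.3 -0.6 -2.3] | unturned shift [ 3.3 -0.6 -2.3] q6 13.4 t 61.2 tcp [0.6188 0.1947 0.1013] F [-1.4 -0.1  6.4] open 0.0347
```

The knob is gripped, reading 34.7 mm for a 36 mm knob. I'll pull it up and feel for the stop.

```bash
python3 -m handwheel '[[[0,-6,0,0,0],[0,-6,0,0,0],[0,-6,0,0,0],[0,-6,0,0,0],[0,0,0,0,0],[0,0,0,0,0]]]'; python3 -m handwheel '[[[0,-4,0,0,0],[0,-4,0,0,0],[0,0,0,0,0],[0,0,0,0,0],[0,0,0,0,0]]]';python3 -m handwheel '[[[0,-2,0,0,0],[0,-1,0,0,0],[0,0,0,0,0],[0,0,0,0,0],[0,0,0,0,0]]]'
```

```text
time: 61.8
tool_pos: [0.6187, 0.1946, 0.1228]
ee_rot: [16.0, 89.8, 17.9]
contact_force: [5.7, 2.0, -5.1]
opening: 0.0345
time: 62.3
tool_pos: [0.6187, 0.1946, 0.1303]
ee_rot: [16.1, 89.8, 18.0]
contact_force: [6.7, 2.2, -5.5]
opening: 0.0342
time: 62.8
tool_pos: [0.6187, 0.1946, 0.1332]
ee_rot: [16.8, 89.8, 18.7]
contact_force: [6.2, 2.2, -7.3]
opening: 0.0347
```

```bash
for i in 1; do python3 -m handwheel '[[[0,-2,0,0,0],[0,0,0,0,0],[0,0,0,0,0]]]'; python3 -m handwheel '[[[0,-2,0,0,0],[0,0,0,0,0],[0,0,0,0,0]]]';python3 -m handwheel '[[[0,-2,0,0,0],[0,0,0,0,0],[0,0,0,0,0]]]'; done
```

```text
time: 63.1
tool_pos: [0.6187, 0.1946, 0.1352]
ee_rot: [16.3, 89.8, 18.2]
contact_force: [6.7, 2.3, -7.2]
opening: 0.0345
time: 63.4
tool_pos: [0.6187, 0.1946, 0.1371]
ee_rot: [17.1, 89.8, 19.0]
contact_force: [6.8, 3.3, -6.8]
opening: 0.0343
time: 63.7
tool_pos: [0.6187, 0.1946, 0.1375]
ee_rot: [17.3, 89.9, 19.2]
contact_force: [10.4, 4.1, -13.1]
opening: 0.0346
```

```bash
python3 -m handwheel '[[[0,-2,0,0,0],[0,0,0,0,0],[0,0,0,0,0]]]'; python3 -m handwheel '[[[0,0,0,0,0],[0,0,0,0,0],[0,0,0,0,0],[0,0,0,0,0],[0,0,0,0,0],[0,0,0,0,0],[0,0,0,0,0],[0,0,0,0,0],[0,0,0,0,0],[0,0,0,0,0]]]'; python3 - <<'E'
from h import *
s=manip.capture('scene')[:,:,::-1];np.save('up.npy',s)
E
```

```text
time: 64.0
tool_pos: [0.6186, 0.1946, 0.1376]
ee_rot: [18.6, 89.9, 20.5]
contact_force: [13.4, 4.3, -21.9]
opening: 0.0345
time: 65.0
tool_pos: [0.6187, 0.1946, 0.1377]
ee_rot: [18.6, 89.9, 20.4]
contact_force: [14.7, 4.6, -21.2]
opening: 0.0345
```

The force rose to 22 N with no further travel after a rise of about 36 mm, so the knob is at its stop, and it was held there for 1 s. Releasing.

```bash
python3 -m handwheel '[[[0.9,0,0,0,0],[0.9,0,0,0,0],[0.9,0,0,0,0],[0.9,0,0,0,0],[0.9,0,0,0,0],[0.9,0,0,0,0],[0.9,0,0,0,0],[0.9,0,0,0,0]]]'; python3 -m handwheel '[[[0.9,-20,0,0,0],[0.9,-40,0,0,0],[0.9,-40,0,0,0],[0.9,0,0,-40,0],[0.9,0,0,-40,0],[0.9,0,0,-40,0],[0.9,0,0,0,0],[0.9,0,0,0,0],[0.9,0,0,0,0],[0.9,0,0,0,0],[0.9,0,0,0,0]]]'; python3 - <<'E'
from h import *
for c in('top','scene'):np.save(c+'.npy',manip.capture(c)[:,:,::-1])
g=lambda i:np.clip(255*(i/255.)**.55,0,255).astype('uint8')
s=np.load('scene.npy');t=np.load('top.npy');u=np.load('up.npy')
a=cv2.resize(g(s[140:320,190:490]),None,fx=2,fy=2,interpolation=cv2.INTER_CUBIC)
b=cv2.resize(g(t[75:300,190:490])[:, :],(600,450),interpolation=cv2.INTER_CUBIC)[:240]
a=np.hstack([a,cv2.resize(g(u[200:320,400:455]),(165,360))]);b=np.hstack([b,np.zeros((240,165,3),np.uint8)])
cv2.imwrite('pics/final.png',np.vstack([a,b]))
E
```

```text
time: 65.85
tool_pos: [0.6175, 0.1942, 0.1416]
ee_rot: [16.6, 90.0, 18.4]
contact_force: [-0.8, 0.6, -0.5]
opening: 0.077
time: 66.95
tool_pos: [0.4986, 0.1903, 0.2415]
ee_rot: [-3.8, 90.0, -1.9]
contact_force: [-0.3, -0.6, 1.6]
opening: 0.0769
```

View pics/final.png

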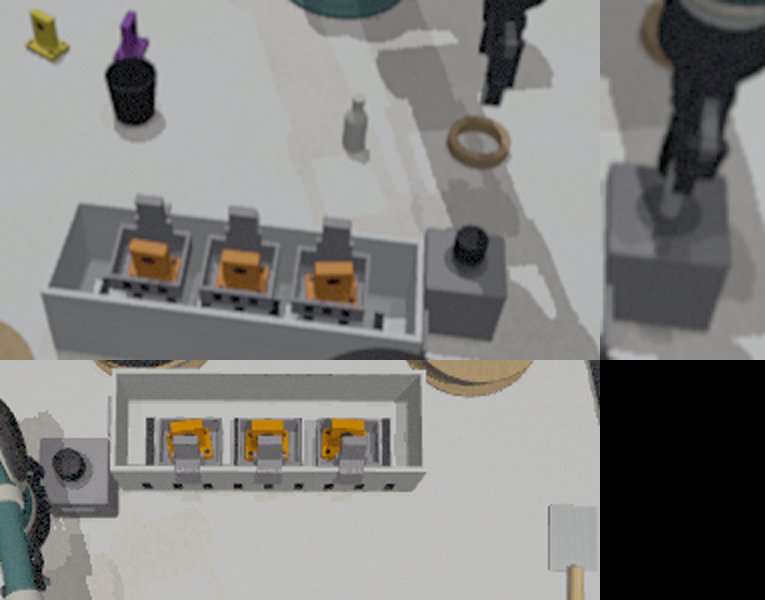

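The final picture shows three hanging baskets with one bracket each, and the knob back down at rest. The bystanders and decoys in view are where they were, and the arm touches nothing.

```bash
python3 -m handwheel '[[[0.9,0,0,0,0],[0.9,0,0,0,0],[0.9,0,0,0,0],[0.9,0,0,0,0],[0.9,0,0,0,0]]]'; python3 -c "
from station import manip
print(manip.close_job())"
```

```text
time: 67.55
tool_pos: [0.4975, 0.1902, 0.2415]
ee_rot: [22.3, 90.0, 24.2]
contact_force: [0.3, -0.1, 0.6]
opening: 0.0768
the job is handed in; nothing more can be done
None
```

The drying bin is loaded and started, and I handed the job in at about 67.6 s of the 210 s allowed; `close_job` reports no verdict. All three grey baskets hang by their hooks on the near wall, each with one orange bracket. One bracket was knocked aside during the run; I re-measured it before picking it.

I then pulled the starter knob up about 36 mm until it stopped moving at about 22 N, held it there for about 1.3 s and let it go.

- **Last picture:** it shows the baskets hanging inside the bin with their brackets, and the knob back down. The cup, glue, tape, scraper and the purple and yellow look-alikes look undisturbed. The arm was clear of everything.
- **Disagreement:** the trained networks often missed baskets or confused things, for example reporting a basket where a bystander or an already hung basket stood. For positions I relied on my own fits in both cameras, on grip widths and on contact forces instead.
- **Not measured:** the knob's return was judged from the picture only.

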